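# Load the exercise-weight stand and lock its cap

### The job

Load the weight stand on the shelf: first the wide weight plate, hub up, right down on the sprung saucer, then the spacer sleeve on the plate's hub, and last the slotted cap: find by feel how it passes over the post's cross-bar, push it down against the spring and turn it about a quarter turn, so that it stays locked under the bar when you let go. Force nothing (keep the push on the stand below 40 N) and leave the two kettlebells, the jar and the carabiner where they are.

Things in the scene. Friction and masses are not known exactly. Their poses are not given: they have to be found in the camera images.
- stand: Fixed steel weight stand with an upright post. Origin: centre of its underside, z up. Round base 110 mm wide, 10 mm high. Heights above the origin: post 25 mm thick up to 87 mm, then a neck 8 mm thick, then the cross-bar on its tip (see stand_head). More than 40 N of push on the stand counts as forcing.
- stand_head (a point): Centre of the top of the post's cross-bar, 106 mm above the stand's origin. Bar: 26 mm long, 8 mm wide, from 100 to 106 mm. Its angle is NOT measured (this point has the stand's axes): the bar's long direction lies anywhere within 0.6 rad either side of the stand's x axis. The bar is visible from above. The post is stiff and does not turn in use.
- stand_saucer (a point): Centre of the stand's sprung saucer at rest, a ring around the post, 64 mm wide, top 30 mm above the stand's origin. It sinks up to 9 mm, then stops hard: it starts to sink at 10 N of load and takes 0.9 N more per mm. The weight of the layers alone does not sink it. This point stays fixed.
- plate: Loose black weight plate, about 0.4 kg, lying hub up. Disc 110 mm wide and 14 mm thick with a raised round hub 46 mm wide up to 34 mm; bore 30 mm right through. Origin: centre of its underside, z up. Grip it by the hub.
- sleeve: Loose aluminium spacer tube standing on end, about 0.15 kg: 44 mm outside, 30 mm bore, 34 mm high. Origin: centre of its underside.
- cap: Loose dark steel cap, about 0.1 kg: square floor 52 x 52 mm, 6 mm thick, slotted through its middle; on it two upright ears, each 40 mm long along x, 6 mm thick, outer faces 46 mm apart across y, tops 30 mm above the underside. Gripped lightly (25 N) it can give a little. Origin: centre of its underside, z up.
- cap_slot (a point): Centre of the cap's slot, on the top face of its floor (6 mm above the underside). Slot 31 mm along the cap's x axis, 13 mm wide. It passes the bar when lined up within about 0.15 rad (half turns are alike). On plate and sleeve the underside rests at 98 mm, bar in the slot; 4 mm lower (best 6 to 7) it turns freely under the bar; let go after a quarter turn it springs up to 94 mm, locked.
- kettlebell_a: Bystander: larger blue kettlebell, 120 mm wide, 170 mm high. Origin: centre of its underside.
- kettlebell_b: Bystander: smaller blue kettlebell, 106 mm wide, 150 mm high. Origin: centre of its underside.
- jar: Bystander: glass jar with closed steel lid, 76 mm wide, 110 mm high. Origin: centre of its underside.
- carabiner: Bystander: aluminium carabiner lying flat, 100 x 53 mm, 10 mm thick. Origin: near its middle, on the shelf.
There are look-alikes about, which are no part of the job. Several things look just like the sleeve: the one meant starts farthest to the robot's left. Leave any red look-alike of the cap alone.

How it is judged (in metres and radians):
On the way, in this order (a step that is already met when the one before it is completed fails the run):
1. the plate lies hub up on the saucer, around the post (z of plate in the frame of stand between 0.019 and 0.033 m and horizontal distance between plate and stand below 0.006 m and angle between plate's own z axis and vertical below 0.06 rad), for 0.2 s.
2. the sleeve stands on the plate's hub, around the post, the cap not yet on (z of sleeve in the frame of plate between 0.031 and 0.037 m and z of plate in the frame of stand below 0.033 m and horizontal distance between sleeve and stand below 0.006 m and angle between sleeve's own z axis and vertical below 0.08 rad and horizontal distance between cap and stand above 0.05 m), for 0.2 s.
At the end, for the whole second after the job is handed in: Plate (hub up), sleeve and cap stacked in this order on the stand, within 6 mm (cap 8 mm) of its axis, seated on one another within 3 mm and level; the cap, released and at rest, is locked below the cross-bar, its underside 88 to 95.5 mm above the stand's origin (unlocked: 98 mm) (z of cap in the frame of stand between 0.088 and 0.0955 m and horizontal distance between cap and stand below 0.008 m and angle between cap's own z axis and vertical below 0.1 rad and z of cap in the frame of sleeve between 0.031 and 0.037 m and z of sleeve in the frame of plate between 0.031 and 0.037 m and horizontal distance between each of sleeve, plate and stand below 0.006 m and angle between plate's own z axis and vertical below 0.06 rad and linear speed of cap below 0.01 m/s and angular speed of cap below 0.1 rad/s); the robot touches nothing.
It fails at once if the plate is pushed on the stand with more than 40 N (contact force between plate and stand above 40 N).
It fails at once if the sleeve is pushed on the stand with more than 40 N (contact force between sleeve and stand above 40 N).
It fails at once if the cap is pushed on the stand with more than 40 N (contact force between cap and stand above 40 N).
It fails at once if a bystander is moved by more than 20 mm (distance of any of kettlebell_a, kettlebell_b, jar, carabiner from where it was at the start of the episode above 0.02 m).
It also fails if it takes over 72 s, if anything falls off the work surface, if the arm or the gripper's body presses on something with over 40 N, if the wrist force passes 120 N, or if a joint passes its speed limit or range.

### The arm

A 6-joint arm with a two-finger parallel gripper is mounted at the origin on the work surface. World frame = base frame: x ahead of the robot, y to its left, z up, the work surface at z = 0. Lengths are in mm, angles in degrees, forces in N, time in s.
With the tool pointing down it reaches from about 275 to 875 mm from the base axis. Payload 12.5 kg.
Tool frame: the origin (TCP) lies at the very end of the fingers, on their centre line; the grasp point (between the pads) lies 19 mm behind it; x points along the fingers, y is the direction in which the jaws open and shut, and the axes are right-handed (so a half turn about x gives the same grasp; the last joint's range is limited). The gripper opens to 85 mm and grips with 20 to 120 N. Pads are 22 mm wide; open, the fingers measure 114 mm over their backs; the gripper's body (76 mm by 85 mm) begins 54 mm behind the grasp point. The pads swing forward as they close: fully open they stand 13 mm farther back than shut.
Start: joints at [-81.394, 20.094, 94.641, -0, 65.266, -4.847], TCP at [127.977, -534.889, 231.29] pointing down, gripper open.
Joint ranges: [-157.81, 157.81], [-45, 120.19], [0.68, 151.7], [-89.99, 269.99], [4.06, 180], [-164.3, 164.3]. Speed limits (degrees/s): [127.2, 127.2, 159.86, 180, 180, 180].

### API

Orientations are given as a 3x3 rotation matrix whose columns are the frame's x, y, z axes.
In Python, from rig import ctrl, viewer, nets gives the robot as it stands.
- The arm moves only by the tool move_arm, never from a script. Its argument "steps" is a list of rows, each a list of 3 entries, a list of its own where there are three numbers: the shift along the tool's x, y, z in m, then the turn, a rotation vector about the tool's x, y, z in rad, then the gripper command: -1 is fully open, 1 is shut, values between are in proportion. In form: [[[x, y, z], [ax, ay, az], gripper], ...]. A call has 1 to 20 rows; each row is the pose to reach, as a shift and turn from the pose commanded when the call began, along the tool's axes at that moment; what a row does not reach only later rows make up. A row lasts 1/12 s, in which the tool goes at most 41.7 mm and 7.16 degrees, less where a joint would pass 70% of its speed; a pose out of reach is approached as far as the arm can. A call with a gripper value outside its range is refused whole. The fingers move at their own pace and stop on an object; the grip force is fixed at half the most. Time passes only in rows, so rows that repeat a pose let the fingers close. It gives the time, the measured TCP pose, the force and the opening at its end, in the units of the state.
- ctrl.get_obs(): the state, without advancing time (a new reading comes with each control period).
- viewer.snapshot(name): name is "side" or "top" or "wrist"; returns a dict with "pixels" (420x560x3 uint8, red, green, blue), "mtx" (3x3 intrinsics, pixels), "xyz" and "rotation" of the camera in the world; the wrist camera has in their place "T_tool_cam" (4x4, takes a point from camera to tool coordinates, whose origin is the TCP and whose axes are the tool frame's). Camera axes: x right, y down, z forward; pixel columns grow to the right and rows downward; lengths in mm; the calibration is good to about 2 mm. The wrist camera is an equidistant fisheye: a pixel r from the principal point sees the ray r / f radians off the axis. A picture is of the moment at which its call begins: read the wrist's pose just before it. There is no depth.
- ctrl.job_done(): hands the job in, once; it reports no verdict.
Trained networks look in a picture, given as the dict that the camera call returned (one of the last four; its "shot" number tells which), for a name from the list of things; names that differ only in an ending like _2 or _b are one class to them, and where a whole thing is asked for, a point or a joint stands for the part that bears it (a point fixed in the world has none). Each returns a list of dicts, best first, with "confidence" (0 to 1); they miss things now and then, are a little off and sometimes report something else, mostly with a low value. They report only what shows in the picture. A call takes as long as a camera call. They do not tell look-alikes from the thing itself.
- nets.trace(picture, target): "pixels" (420x560 bool, what is visible of it) and "uv" ([column, row] in pixels, amid what is visible of it).
The state is a dict: "clock": time; "joints": joint angles; "qvel": joint speeds; "effort": joint torques, N m; "eef_pos": TCP position; "tcp_rot": TCP orientation; "ft_force": force on the tool from outside, world axes, zero at the start; "wrist_torque": the same for the moment, N m; "opening": finger opening in mm.
Only numpy, scipy, OpenCV 4.12 (cv2) and the standard library are available. Lean on these libraries where they do the work, as an engineer would, in place of code of your own. Each camera call takes 0.05 s, during which the arm holds its last target.

## Working session

There is one attempt and no reset: what is moved stays moved. The work goes in short steps, Python scripts to look and compute and a tool call to move; the robot and the scene stay as the last step left them, time stands still between calls to the robot, and variables do not carry over. Pictures are saved under pics/ and viewed, and the job is handed in when it is done.

Besides the shell and the picture viewer there is one more tool, called after "Request:" by a JSON object that holds its "op" and its "data". move_arm: Moves the arm, as the interface text tells. Its arguments: {"type":"object","properties":{"steps":{"type":"array"}},"required":["steps"]}

```bash
ls; mkdir -p pics; cat > h.py <<'E'
import numpy as np,cv2
from rig import ctrl,viewer,nets
def save(p,n): cv2.imwrite('pics/'+n+'.png',p['pixels'][:,:,::-1])
def ray(p,uv):
    K=np.array(p['mtx']);d=np.linalg.inv(K)@np.array([uv[0],uv[1],1.]);return np.array(p['rotation'])@d
def atz(p,uv,z):
    d=ray(p,uv);o=np.array(p['xyz']);return o+d*(z-o[2])/d[2]
def proj(p,X):
    c=np.array(p['rotation']).T@(np.array(X,float)-np.array(p['xyz']));u=np.array(p['mtx'])@c;return u[:2]/u[2]
E
python3 - <<'E'
from h import *
o=ctrl.get_obs();print({k:np.round(v,3).tolist() for k,v in o.items()})
for n in ['top','side','wrist']:
    p=viewer.snapshot(n);save(p,n+'0');print(n,{k:(np.round(v,3).tolist()) for k,v in p.items() if k!='pixels'})
E
```

```text
pics
{'clock': 0.0, 'joints': [-81.394, 20.126, 94.678, -0.001, 65.265, -4.846], 'qvel': [-0.033, -0.026, 0.095, -0.048, 0.081, -0.039], 'effort': [0.001, -50.611, -29.141, -0.0, 0.005, 0.0], 'eef_pos': [127.926, -534.566, 230.733], 'tcp_rot': [[-0.0, 0.233, -0.973], [0.001, -0.973, -0.233], [-1.0, -0.001, -0.0]], 'ft_force': [-0.241, -0.186, 0.349], 'wrist_torque': [-0.014, 0.0, 0.028], 'opening': 85.281}
top {'mtx': [[495.728, 0.0, 273.747], [0.0, 495.728, 208.739], [0.0, 0.0, 1.0]], 'xyz': [256.181, 51.607, 1526.055], 'rotation': [[-0.056, -0.971, 0.232], [-0.998, 0.055, -0.011], [-0.002, -0.232, -0.973]], 'shot': 1}
side {'mtx': [[382.831, 0.0, 278.16], [0.0, 382.831, 206.281], [0.0, 0.0, 1.0]], 'xyz': [154.965, 592.725, 749.123], 'rotation': [[-0.807, -0.389, 0.445], [-0.59, 0.553, -0.588], [-0.018, -0.737, -0.676]], 'shot': 2}
wrist {'mtx': [[325.192, 0.0, 283.78], [0.0, 325.192, 211.426], [0.0, 0.0, 1.0]], 'T_tool_cam': [[-0.001, -0.326, 0.945, -141.925], [1.0, 0.0, 0.001, -0.183], [-0.0, 0.945, 0.326, -83.17], [0.0, 0.0, 0.0, 1.0]], 'shot': 3}
```

View pics/top0.png

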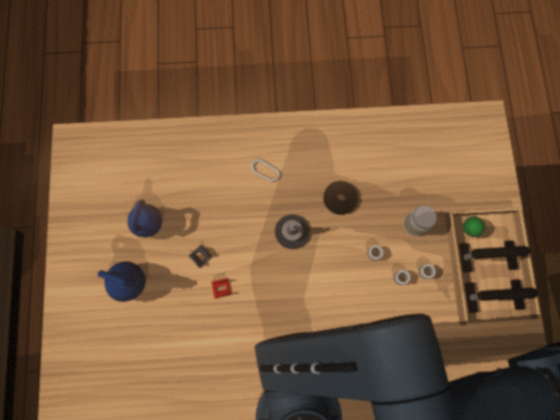

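View pics/side0.png

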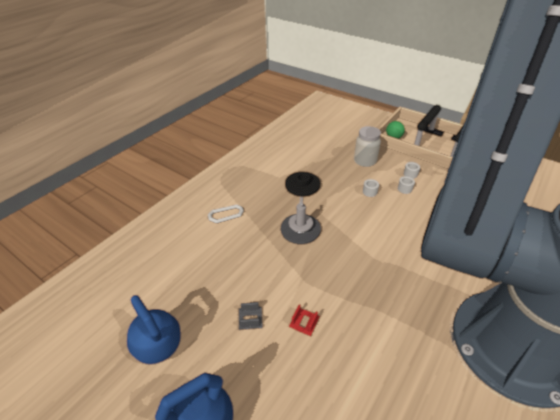

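View pics/wrist0.png

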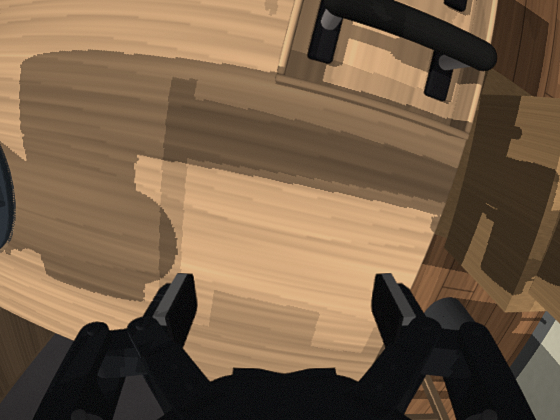

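```bash
python3 - <<'E'
from h import *
p=viewer.snapshot('top');s=viewer.snapshot('side')
big=cv2.resize(p['pixels'][120:320,120:470],None,fx=2.28,fy=2.28,interpolation=cv2.INTER_CUBIC)
cv2.imwrite('pics/topcrop.png',big[:,:,::-1])
b2=cv2.resize(s['pixels'][100:360,180:440],None,fx=2.3,fy=2.3,interpolation=cv2.INTER_CUBIC)
cv2.imwrite('pics/sidecrop.png',b2[:,:,::-1])
for n,z in [('plate',14),('sleeve',34),('cap',6),('stand',10),('stand_head',106),('jar',110),('kettlebell_a',60),('carabiner',5)]:
    for nm,q in (('top',p),('side',s)):
        r=nets.trace(q,n)
        for t in r:
            uv=t['uv'];print(n,nm,np.round(uv,1),round(t['confidence'],2),np.round(atz(q,uv,z),1),int(np.sum(t['pixels'])))
print(ctrl.get_obs()['clock'])
E
```

```text
plate top [339.4 201.8] 0.83 [ 627.  -173.3   14. ] 893
plate side [300.4 182. ] 0.78 [ 648. -174.   14.] 733
sleeve top [424.5 268.5] 0.74 [ 401.5 -407.8   34. ] 171
sleeve top [374.  251.3] 0.7 [ 461.9 -261.6   34. ] 145
sleeve top [142.9 219.4] 0.53 [600.4 438.6  34. ] 989
sleeve top [405.5 274.9] 0.46 [ 385.7 -348.6   34. ] 70
sleeve side [372.4 186.2] 0.77 [ 452.1 -256.9   34. ] 196
sleeve side [406.2 186.2] 0.69 [ 372.2 -312.8   34. ] 226
sleeve side [412.8 166.7] 0.54 [ 392.5 -413.7   34. ] 199
cap top [196.1 257.3] 0.72 [477.9 281.5   6. ] 255
cap side [251.  313.8] 0.84 [486.2 263.5   6. ] 601
cap side [298.9 320.4] 0.74 [391.5 215.7   6. ] 536
stand top [290.9 232.6] 0.95 [538.  -14.9  10. ] 998
stand side [303.  227.1] 0.59 [537.8 -21.6  10. ] 1096
stand_head top [291.  231.3] 0.81 [524.  -11.2 106. ] 987
stand_head side [304.4 227.8] 0.88 [484.1  58.2 106. ] 1145
stand_head side [371.5 188.4] 0.32 [ 420.1 -161.8  106. ] 260
jar top [417.7 217.5] 0.88 [ 543.4 -383.4  110. ] 714
jar side [371.3 146.6] 0.64 [ 504.5 -331.8  110. ] 812
kettlebell_a top [124.2 279.7] 0.91 [415.7 485.8  60. ] 1370
kettlebell_a top [272.7 167.7] 0.68 [736.   30.6  60. ] 216
kettlebell_a top [143.6 218.9] 0.64 [595.8 429.7  60. ] 962
kettlebell_a side [149.7 331.7] 0.84 [599.8 435.1  60. ] 2558
kettlebell_a side [196.4 398.8] 0.69 [433.7 471.4  60. ] 2719
carabiner top [262.5 173.1] 0.7 [737.7  63.5   5. ] 207
carabiner side [226.1 209.9] 0.56 [757.5  43.4   5. ] 294
1.05
```

View pics/topcrop.png

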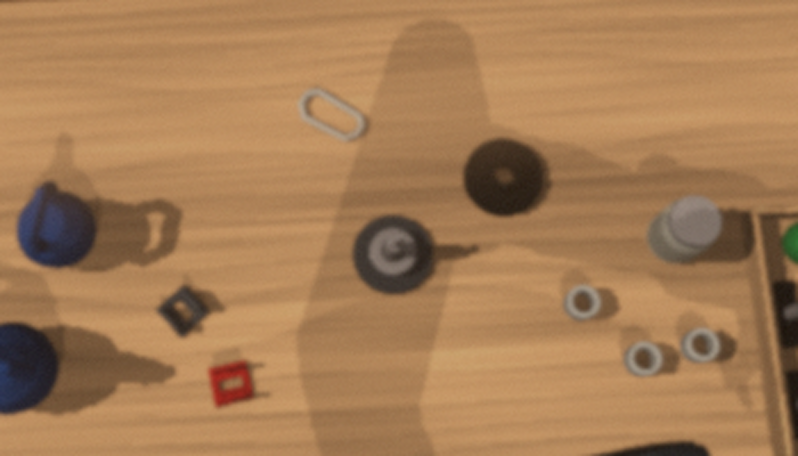

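View pics/sidecrop.png

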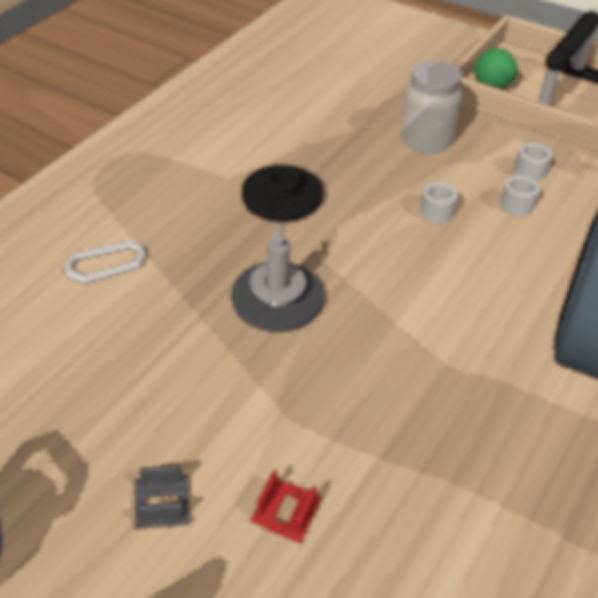

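```bash
cat >> h.py <<'E'
def cmd_rel(target,yaw=None,cur=None,R=None):
    """shift in tool axes (m) from pose cur,R to target mm"""
    return (np.array(R).T@(np.array(target,float)-np.array(cur)))/1000
def blob(p,cond,near,rad=40):
    m=cond(p['pixels'].astype(int)).astype(np.uint8)
    n,l,st,c=cv2.connectedComponentsWithStats(m)
    best=[(np.hypot(*(c[i]-near)),i) for i in range(1,n) if st[i,4]>15 and np.hypot(*(c[i]-near))<rad]
    return [(c[i].round(1),st[i].tolist()) for d,i in sorted(best)][:4]
E
python3 - <<'E'
from h import *
p=viewer.snapshot('top');s=viewer.snapshot('side')
dark=lambda a:a.sum(2)<130
for t in (70,110,150):
  d=lambda a:a.sum(2)<t
  print(t,'plate top',blob(p,d,(341,197)),'side',blob(s,d,(302,185)))
grey=lambda a:(a.max(2)-a.min(2)<28)&(a.sum(2)>110)
print('stand',blob(p,grey,(293,231)),blob(s,grey,(302,220)))
print('sleeve',blob(p,grey,(376,252)),blob(s,grey,(371,187)))
print('cap',blob(p,lambda a:(a.max(2)-a.min(2)<28)&(a.sum(2)<300),(201,257)),blob(s,lambda a:(a.max(2)-a.min(2)<28)&(a.sum(2)<300),(251,316)))
for X in [(640,-175,34),(530,-15,30),(530,-15,10)]: print(X,proj(p,X),proj(s,X))
E
```

```text
70 plate top [] side [(array([309.8, 180.2]), [307, 177, 6, 8, 21])]
110 plate top [(array([343. , 205.3]), [327, 194, 30, 19, 242])] side [(array([302.3, 183.6]), [286, 173, 33, 22, 586])]
150 plate top [(array([341.2, 199.1]), [325, 184, 33, 30, 717])] side [(array([302.4, 183.7]), [286, 173, 34, 23, 631])]
stand [(array([292.1, 231.4]), [276, 216, 34, 32, 865])] [(array([300.2, 225.4]), [281, 185, 40, 59, 1092])]
sleeve [(array([378.6, 250.3]), [375, 247, 7, 9, 23]), (array([405.5, 276.2]), [401, 272, 8, 10, 32])] [(array([370.4, 187.6]), [363, 180, 16, 17, 217]), (array([408.4, 177.3]), [398, 162, 22, 31, 420])]
cap [(array([200.2, 255.9]), [190, 247, 21, 19, 174])] [(array([250. , 315.5]), [239, 302, 23, 27, 496])]
(640, -175, 34) [340.39796172 196.13896966] [302.95521015 177.59636821]
(530, -15, 30) [291.30879549 233.9567352 ] [304.26445973 224.47991115]
(530, -15, 10) [291.0979861  235.13170473] [304.05181619 229.75214494]
```

Request:
{"op": "move_arm", "data": {"steps": [[[0.016,-0.232,-0.574],[-1.336,0,0],-1],[[0.016,-0.232,-0.574],[-1.336,0,0],-1],[[0.016,-0.232,-0.574],[-1.336,0,0],-1],[[0.016,-0.232,-0.574],[-1.336,0,0],-1],[[0.016,-0.232,-0.574],[-1.336,0,0],-1],[[0.016,-0.232,-0.574],[-1.336,0,0],-1],[[0.016,-0.232,-0.574],[-1.336,0,0],-1],[[0.016,-0.232,-0.574],[-1.336,0,0],-1],[[0.016,-0.232,-0.574],[-1.336,0,0],-1],[[0.016,-0.232,-0.574],[-1.336,0,0],-1],[[0.016,-0.232,-0.574],[-1.336,0,0],-1],[[0.016,-0.232,-0.574],[-1.336,0,0],-1],[[0.016,-0.232,-0.574],[-1.336,0,0],-1],[[0.016,-0.232,-0.574],[-1.336,0,0],-1],[[0.016,-0.232,-0.574],[-1.336,0,0],-1],[[0.016,-0.232,-0.574],[-1.336,0,0],-1],[[0.016,-0.232,-0.574],[-1.336,0,0],-1],[[0.016,-0.232,-0.574],[-1.336,0,0],-1],[[0.016,-0.232,-0.574],[-1.336,0,0],-1],[[0.016,-0.232,-0.574],[-1.336,0,0],-1]]}}

```text
clock: 2.82
eef_pos: [631.6, -176.7, 215.6]
tcp_rot: [[0.0, 1.0, -0.001], [-0.0, -0.001, -1.0], [-1.0, 0.0, 0.0]]
ft_force: [0.1, -0.6, 0.5]
opening: 85.4
```

```bash
cat >> h.py <<'E'
def wsnap(n):
    o=ctrl.get_obs();p=viewer.snapshot('wrist');p['P']=np.array(o['eef_pos']);p['R']=np.array(o['tcp_rot']);save(p,n);return p
def wray(p,uv):
    K=np.array(p['mtx']);d=np.array([(uv[0]-K[0,2])/K[0,0],(uv[1]-K[1,2])/K[1,1]]);th=np.hypot(*d)
    v=np.array([*(d/th*np.sin(th) if th>0 else d),np.cos(th)])
    T=np.array(p['T_tool_cam']);o=p['P']+p['R']@T[:3,3];return o,p['R']@T[:3,:3]@v
def watz(p,uv,z):
    o,d=wray(p,uv);return o+d*(z-o[2])/d[2]
def wproj(p,X):
    X=np.atleast_2d(np.array(X,float));T=np.array(p['T_tool_cam']);t=(X-p['P'])@p['R'];c=(t-T[:3,3])@T[:3,:3]
    th=np.arctan2(np.hypot(c[:,0],c[:,1]),c[:,2]);ph=np.arctan2(c[:,1],c[:,0]);K=np.array(p['mtx'])
    return np.stack([K[0,2]+K[0,0]*th*np.cos(ph),K[1,2]+K[1,1]*th*np.sin(ph)],1)
def circ(c,r,z,n=72):
    t=np.linspace(0,2*np.pi,n);return np.stack([c[0]+r*np.cos(t),c[1]+r*np.sin(t),0*t+z],1)
def draw(img,p,X,col=(0,255,0),wr=True):
    uv=wproj(p,X) if wr else np.array([proj(p,x) for x in X])
    cv2.polylines(img,[np.round(uv*8).astype(np.int32)],False,col,1,cv2.LINE_AA,3)
E
python3 - <<'E'
from h import *
o=ctrl.get_obs();print({k:np.round(o[k],2).tolist() for k in ('clock','joints','eef_pos','tcp_rot','ft_force','opening')})
p=wsnap('w1');t=viewer.snapshot('top');save(t,'top1')
E
```

```text
{'clock': 2.82, 'joints': [-19.69, 32.01, 78.49, -0.01, 69.49, -19.61], 'eef_pos': [631.56, -176.66, 215.56], 'tcp_rot': [[0.0, 1.0, -0.0], [-0.0, -0.0, -1.0], [-1.0, 0.0, 0.0]], 'ft_force': [0.06, -0.63, 0.46], 'opening': 85.44}
```

View pics/w1.png

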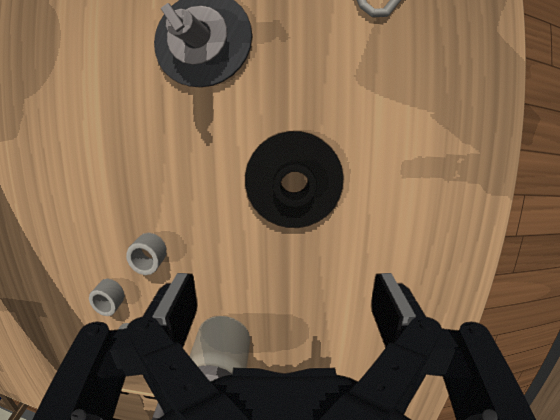

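View pics/top1.png

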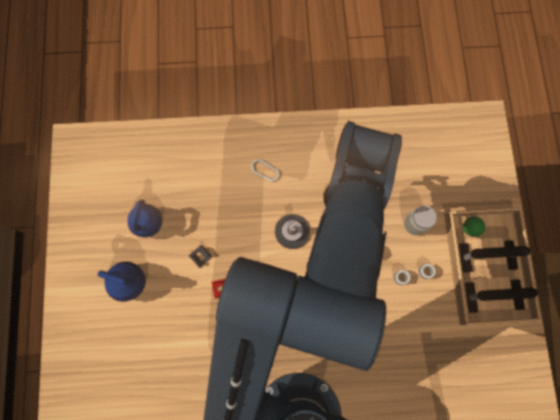

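```bash
cat >> h.py <<'E'
from scipy.optimize import least_squares,minimize
def rend(p,layers):
    """layers: list of (centre,r,z0,z1) -> union mask of hulls"""
    m=np.zeros(p['pixels'].shape[:2],np.uint8)
    for c,r,z0,z1 in layers:
        uv=np.vstack([wproj(p,circ(c,r,z0)),wproj(p,circ(c,r,z1))]).astype(np.float32)
        h=cv2.convexHull(uv);cv2.fillPoly(m,[np.round(h*16).astype(np.int32)],1,cv2.LINE_8,4)
    return m
def fitcyl(p,mask,c0,mk,extra=None):
    c=np.array(c0,float)
    for _ in range(8):
        m=rend(p,mk(c)).astype(bool)
        a=np.argwhere(mask).mean(0)[::-1];b=np.argwhere(m).mean(0)[::-1]
        z=mk(c)[0][2];c+= (watz(p,a,z)-watz(p,b,z))[:2]
    return c,mask.sum()/m.sum(),(mask&m).sum()/(mask|m).sum(),m
def comp(mask,near):
    n,l,st,c=cv2.connectedComponentsWithStats(mask.astype(np.uint8))
    ds=[1e9]+[np.hypot(*(c[i]-near))+ (1e6 if st[i,4]<80 else 0) for i in range(1,n)]
    m=(l==int(np.argmin(ds)))
    h=np.zeros_like(mask,np.uint8);cs,_=cv2.findContours(m.astype(np.uint8),cv2.RETR_EXTERNAL,cv2.CHAIN_APPROX_NONE)
    cv2.drawContours(h,cs,-1,1,-1);return h.astype(bool)
E
python3 - <<'E'
from h import *
import pickle
p=wsnap('w2');pickle.dump(p,open('w2.pkl','wb'))
a=p['pixels'].astype(int);sat=a.max(2)-a.min(2)
for t in (60,90,120):
    m=comp((a.sum(2)<t),(294,180))
    c,ra,iou,_=fitcyl(p,m,(632,-170),lambda c:[(c,55,0,14),(c,23,14,34)])
    print('plate',t,c.round(1),ra.round(3),iou.round(3),m.sum())
for t in (20,30):
    g=(sat<t)&(a.sum(2)>60)
    m=comp(g[:120]if 0 else g,(200,40))
    x,y,w,h=cv2.boundingRect(m.astype(np.uint8));print('stand',x,y,w,h)
    c,ra,iou,_=fitcyl(p,m,(538,-17),lambda c:[(c,55,0,10),(c,32,10,30),(c,12.5,30,87),(c,10,87,106)])
    print('stand',t,c.round(1),ra.round(3),iou.round(3))
    m=comp(g,(147,254));c,ra,iou,_=fitcyl(p,m,(450,-258),lambda c:[(c,22,0,34)])
    print('sleeve',c.round(1),ra.round(3),iou.round(3))
cr=cv2.resize(p['pixels'][0:280,100:360],None,fx=2.9,fy=2.1*1.0,interpolation=cv2.INTER_CUBIC)
img=cv2.resize(p['pixels'][0:100,120:280],None,fx=5,fy=5,interpolation=cv2.INTER_CUBIC);cv2.imwrite('pics/standcrop.png',img[:,:,::-1])
E
```

```text
plate 60 [ 643.4 -191.7] 0.032 0.032 249
plate 90 [ 641.8 -176.8] 0.927 0.927 7321
plate 120 [ 641.8 -176.9] 0.938 0.938 7407
stand 154 0 98 87
stand 20 [542.4 -16.5] 0.962 0.957
sleeve [ 459.7 -265.2] 0.877 0.877
stand 154 0 98 88
stand 30 [542.5 -16.7] 0.968 0.962
sleeve [ 459.5 -265.1] 0.904 0.904
```

View pics/standcrop.png

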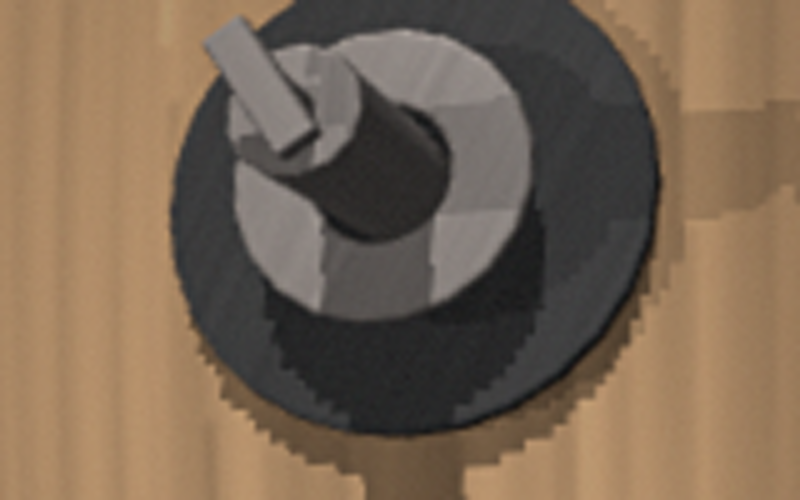

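Request:
{"op": "move_arm", "data": {"steps": [[[0.035,0.01,0],[0,0,0],-1],[[0.07,0.01,0],[0,0,0],-1],[[0.09,0.01,0],[0,0,0],-1],[[0.09,0.01,0],[0,0,0],-1],[[0.09,0.01,0],[0,0,0],-1]]}}

```text
clock: 3.38
eef_pos: [641.9, -175.9, 125.2]
tcp_rot: [[-0.001, 1.0, -0.0], [0.0, -0.0, -1.0], [-1.0, -0.001, -0.0]]
ft_force: [0.5, 0.0, 0.4]
opening: 85.3
```

```bash
python3 - <<'E'
from h import *
import pickle
q=pickle.load(open('w2.pkl','rb'));print(q['P'])
p=wsnap('w3');print(p['P'].round(2))
a=p['pixels'].astype(int)
c0=np.array([641.8,-176.9]);print(wproj(p,[[*c0,34]]))
m=comp((a.sum(2)<105),wproj(p,[[*c0,14]])[0])
c,ra,iou,mm=fitcyl(p,m,c0,lambda c:[(c,55,0,14),(c,23,14,34)]);print(c.round(1),ra,iou)
img=p['pixels'].copy()
draw(img,p,circ(c,55,0));draw(img,p,circ(c,23,34),(255,0,0));draw(img,p,circ(c,15,34),(255,255,0));draw(img,p,circ(c,15,0),(0,255,255))
cv2.imwrite('pics/w3d.png',img[:,:,::-1])
E
```

```text
[ 631.76350968 -176.52178205  215.61172374]
[ 641.93 -175.92  125.2 ]
[[284.88139956 216.95999714]]
[ 641.8 -176.6] 0.9387755102040817 0.9387755102040817
```

View pics/w3d.png

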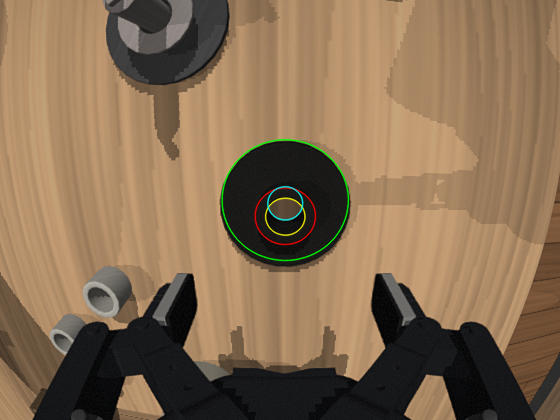

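Request:
{"op": "move_arm", "data": {"steps": [[[0.04,0,0.001],[0,0,0],-1],[[0.08,0,0.001],[0,0,0],-1],[[0.1,0,0.001],[0,0,0],-1],[[0.11,0,0.001],[0,0,0],-1],[[0.112,0,0.001],[0,0,0],-1],[[0.112,0,0.001],[0,0,0],-1]]}}

```text
clock: 3.93
eef_pos: [643.3, -177.2, 15.0]
tcp_rot: [[0.002, 1.0, -0.0], [-0.001, -0.0, -1.0], [-1.0, 0.002, 0.001]]
ft_force: [-0.4, -0.2, 0.3]
opening: 85.5
```

Request:
{"op": "move_arm", "data": {"steps": [[[0,0,0],[0,0,0],0],[[0,0,0],[0,0,0],0.1],[[0,0,0],[0,0,0],0.2],[[0,0,0],[0,0,0],0.3]]}}

```text
clock: 4.27
eef_pos: [642.8, -176.9, 15.2]
tcp_rot: [[0.001, 1.0, -0.0], [-0.0, -0.0, -1.0], [-1.0, 0.001, 0.0]]
ft_force: [-2.5, 0.6, 6.1]
opening: 44.1
```

Request:
{"op": "move_arm", "data": {"steps": [[[0,0,0],[0,0,0],1],[[0,0,0],[0,0,0],1],[[0,0,0],[0,0,0],1],[[-0.02,0,0],[0,0,0],1],[[-0.05,0,0],[0,0,0],1],[[-0.05,0,0],[0,0,0],1],[[-0.05,0,0],[0,0,0],1]]}}

```text
clock: 4.85
eef_pos: [642.9, -176.9, 64.5]
tcp_rot: [[0.003, 1.0, 0.0], [-0.001, 0.0, -1.0], [-1.0, 0.003, 0.001]]
ft_force: [-0.4, -0.2, -5.3]
opening: 43.7
```

```bash
python3 - <<'E'
from h import *
p=wsnap('w4');print(p['P'].round(2),p['R'].round(3).tolist())
E
```

```text
[ 642.94 -176.94   64.52] [[0.003, 1.0, 0.0], [-0.001, 0.0, -1.0], [-1.0, 0.003, 0.001]]
```

View pics/w4.png

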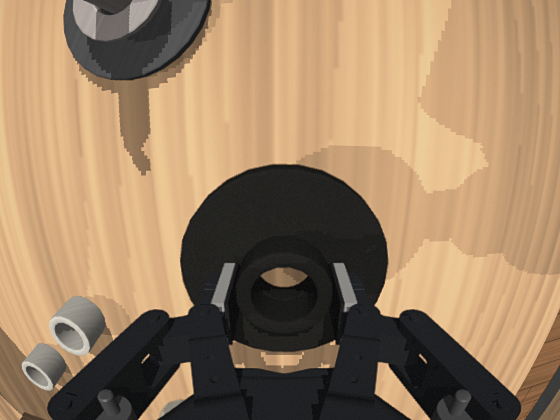

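```bash
cat >> h.py <<'E'
def fitedge(p,pts,c0,layers_fn,zfree=None):
    """fit centre so hull contour passes thru pts"""
    def f(c):
        L=layers_fn(c);uv=[]
        for cc,r,z0,z1 in L: uv+= [wproj(p,circ(cc,r,z0,180)),wproj(p,circ(cc,r,z1,180))]
        h=cv2.convexHull(np.vstack(uv).astype(np.float32))
        return np.array([cv2.pointPolygonTest(h,(float(x),float(y)),True) for x,y in pts])
    r=least_squares(f,c0,diff_step=1e-4,loss='soft_l1');return r.x,f(r.x)
def discedge(p,rows,cols,thr=105):
    a=p['pixels'].astype(int);m=(a.sum(2)<thr).astype(np.uint8)
    pts=[]
    for r in range(*rows):
        xs=np.where(m[r,cols[0]:cols[1]])[0]
        if len(xs): pts+=[(cols[0]+xs[0]-0.5,r),(cols[0]+xs[-1]+.5,r)]
    for c in range(*cols):
        ys=np.where(m[:rows[1],c])[0]
        ys=ys[ys>=rows[0]-10]
        if len(ys): pts.append((c,ys[0]-.5))
    return np.array(pts)
E
python3 - <<'E'
from h import *
p=wsnap('w5')
a=p['pixels'].astype(int)
pts=[]
m=(a.sum(2)<110)
for c in range(215,355,3):
    ys=np.where(m[150:260,c])[0]; pts.append((c,150+ys[0]-.5))
for r in range(200,262,3):
    xs=np.where(m[r,150:420])[0]; pts+=[(150+xs[0]-.5,r),(150+xs[-1]+.5,r)]
pts=np.array(pts)
for zb in (47,49.3,52):
    c,e=fitedge(p,pts,[642,-177],lambda c:[(c,55,zb,zb+14)]);print(zb,c.round(2),np.abs(e).mean().round(2),e.std().round(2), (c-p['P'][:2]).round(2))
img=p['pixels'].copy()
c,e=fitedge(p,pts,[642,-177],lambda c:[(c,55,49.3,63.3)])
draw(img,p,circ(c,55,49.3));draw(img,p,circ(c,23,83.3),(255,0,0));draw(img,p,circ(c,15,83.3),(255,255,0));draw(img,p,circ(c,15,49.3),(0,255,255))
cv2.imwrite('pics/w5d.png',cv2.resize(img[140:370,150:420],None,fx=2.5,fy=2.5)[:,:,::-1])
E
```

```text
47 [ 641.1  -177.72] 0.61 0.81 [-0.87 -1.14]
49.3 [ 641.12 -177.42] 1.01 1.28 [-0.85 -0.84]
52 [ 641.14 -177.05] 1.52 1.85 [-0.83 -0.47]
```

View pics/w5d.png

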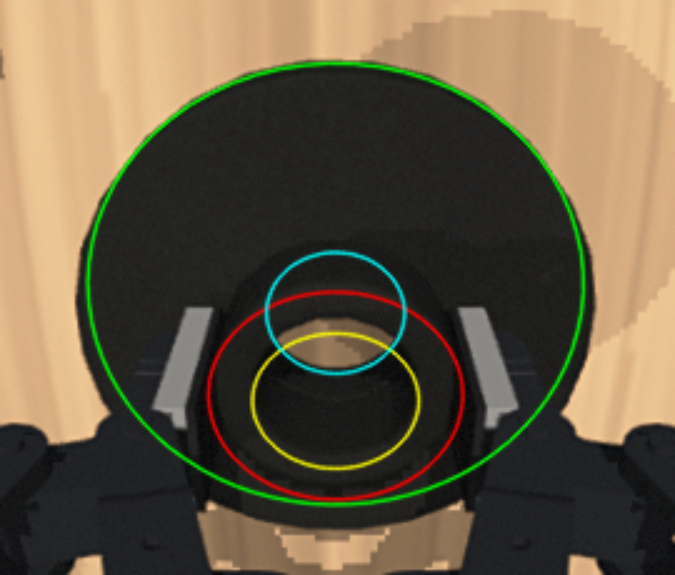

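```bash
python3 - <<'E'
from h import *
p=wsnap('w6')
a=p['pixels'].astype(int)
pts=[]
m=(a.sum(2)<110)
for c in range(215,355,3):
    ys=np.where(m[150:260,c])[0]; pts.append((c,150+ys[0]-.5))
for r in range(200,262,3):
    xs=np.where(m[r,150:420])[0]; pts+=[(150+xs[0]-.5,r),(150+xs[-1]+.5,r)]
pts=np.array(pts)
for zb in (38,40,42,44,46):
    c,e=fitedge(p,pts,[642,-177],lambda c:[(c,55,zb,zb+14)]);print(zb,c.round(2),np.abs(e).mean().round(2),e.mean().round(2),e.std().round(2), (c-p['P'][:2]).round(2))
zb=44
img=p['pixels'].copy()
c,e=fitedge(p,pts,[642,-177],lambda c:[(c,55,zb,zb+14)])
big=cv2.resize(img[140:370,150:420],None,fx=3,fy=3,interpolation=cv2.INTER_CUBIC).astype(float)
big=np.clip((big/255)**.5*255,0,255).astype(np.uint8)
for X,col in ((circ(c,55,zb),(0,255,0)),(circ(c,55,zb+14),(0,120,0)),(circ(c,23,zb+34),(255,0,0)),(circ(c,15,zb+34),(255,255,0)),(circ(c,15,zb),(0,255,255))):
    uv=(wproj(p,X)-[150,140])*3+1;cv2.polylines(big,[np.round(uv).astype(np.int32)],False,col,1,cv2.LINE_AA)
cv2.imwrite('pics/w6d.png',big[:600,:,::-1])
E
```

```text
38 [ 640.57 -178.54] 1.11 -0.63 1.19 [-0.88 -2.11]
40 [ 640.57 -178.26] 0.73 -0.35 0.8 [-0.88 -1.84]
42 [ 640.57 -178.03] 0.39 -0.11 0.47 [-0.88 -1.6 ]
44 [ 640.56 -177.81] 0.35 0.09 0.45 [-0.89 -1.38]
46 [ 640.55 -177.58] 0.59 0.31 0.78 [-0.9  -1.15]
```

View pics/w6d.png

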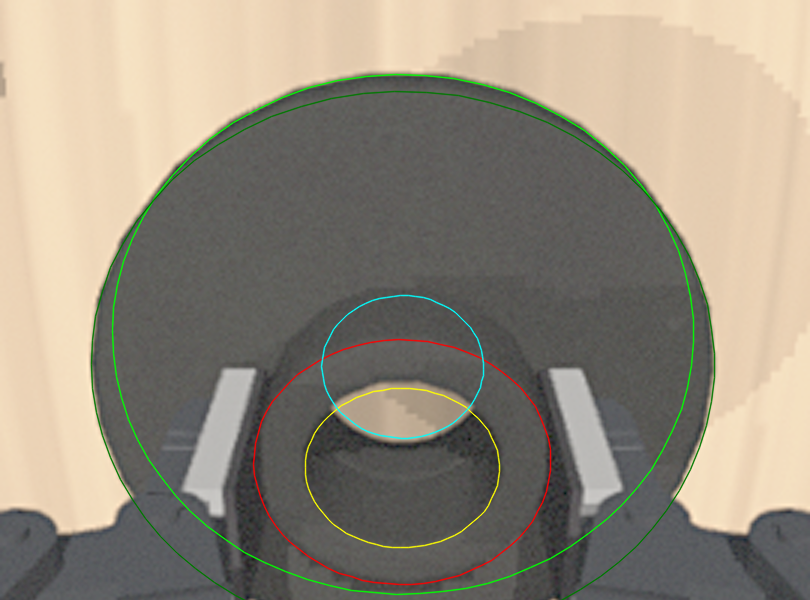

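Request:
{"op": "move_arm", "data": {"steps": [[[-0.03,-0.005,-0.002],[0,0,0],1],[[-0.06,-0.025,-0.01],[0,0,0],1],[[-0.085,-0.05,-0.022],[0,0,0],1],[[-0.1,-0.075,-0.035],[0,0,0],1],[[-0.1,-0.095,-0.045],[0,0,0],1],[[-0.1,-0.1,-0.047],[0,0,0],1],[[-0.1,-0.1,-0.047],[0,0,0],1],[[-0.1,-0.1,-0.047],[0,0,0],1]]}}

```text
clock: 5.67
eef_pos: [542.5, -129.9, 162.5]
tcp_rot: [[-0.001, 1.0, 0.0], [0.0, 0.0, -1.0], [-1.0, -0.001, -0.0]]
ft_force: [0.5, -0.9, -4.2]
opening: 43.6
```

```bash
python3 - <<'E'
from h import *
import pickle
p=wsnap('w7');print(p['P'].round(2));pickle.dump(p,open('w7.pkl','wb'))
print(wproj(p,[[542.4,-16.6,106],[542.4,-16.6,30],[542.4,-16.6,0]]).round(1))
E
```

```text
[ 542.45 -129.86  162.55]
[[285.3  55.7]
 [285.   68.7]
 [284.9  72.1]]
```

View pics/w7.png

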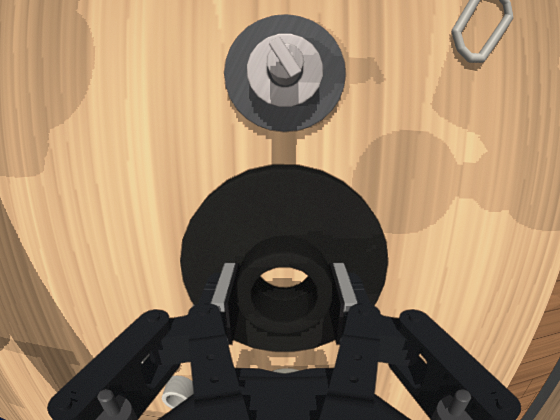

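Clear view of the stand (about 285,72), bar tip near (284,57), plate in hand. Fit the stand from this picture.

```bash
python3 - <<'E'
from h import *
import pickle
p=pickle.load(open('w7.pkl','rb'))
a=p['pixels'].astype(int);sat=a.max(2)-a.min(2)
g=(sat<30)&(a.sum(2)>50);g[150:]=False
m=comp(g,(285,72));ys,xs=np.where(m);print(xs.min(),xs.max(),ys.min(),ys.max())
c,ra,iou,_=fitcyl(p,m,(542,-17),lambda c:[(c,55,0,10),(c,32,10,30),(c,12.5,30,87),(c,10,87,106)]);print(c,ra,iou)
# saucer: bright
b=(sat<40)&(a.sum(2)>330);b[150:]=False
m2=comp(b,(285,68));ys,xs=np.where(m2);print('saucer',xs.min(),xs.max(),ys.min(),ys.max())
big=cv2.resize(p['pixels'][5:140,215:355],None,fx=5,fy=4.4*1.0 and 5,interpolation=cv2.INTER_CUBIC)[:600]
for X,col in ((circ(c,55,0),(0,255,0)),(circ(c,55,10),(0,120,0)),(circ(c,32,30),(255,0,0)),(circ(c,12.5,87),(255,255,0)),(circ(c,12.5,30),(0,255,255))):
    uv=(wproj(p,X)-[215,5]+.5)*5-.5;cv2.polylines(big,[np.round(uv).astype(np.int32)],False,col,1,cv2.LINE_AA)
for ang in (-.6,-.5,-.4,.4,.5,.6): pass
cv2.imwrite('pics/w7d.png',big[:,:,::-1])
E
```

```text
224 345 15 131
[542.04940986 -17.23583951] 0.9562194179757919 0.9562194179757919
saucer 247 322 33 105
```

View pics/w7d.png

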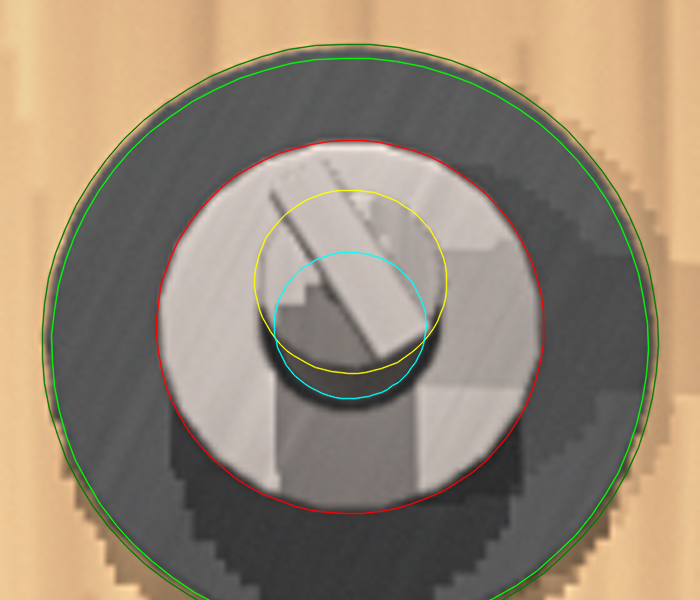

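```bash
python3 - <<'E'
from h import *
import pickle
p=pickle.load(open('w7.pkl','rb'))
A=watz(p,(274.8,40.2),106);B=watz(p,(295.4,73.8),106);d=A-B;print('bar',A.round(1),B.round(1),np.hypot(*d[:2]),np.degrees(np.arctan2(d[1],d[0])),((A+B)/2).round(1))
a=p['pixels'].astype(int)
pts=[]
m=(a.sum(2)<110)
for c in range(215,355,3):
    ys=np.where(m[155:260,c])[0]; pts.append((c,155+ys[0]-.5))
for r in range(200,262,3):
    xs=np.where(m[r,150:420])[0]; pts+=[(150+xs[0]-.5,r),(150+xs[-1]+.5,r)]
pts=np.array(pts)
for dz in (-23,-21,-19):
    zb=p['P'][2]+dz
    c,e=fitedge(p,pts,[542,-130],lambda c:[(c,55,zb,zb+14)]);print(dz,c.round(2),np.abs(e).mean().round(2),e.std().round(2), (c-p['P'][:2]).round(2))
print(np.degrees(0))
E
```

```text
bar [536.2  -6.8 106. ] [548.4 -27.8 106. ] 24.26072751721244 120.34738835895875 [542.3 -17.3 106. ]
-23 [ 541.65 -131.87] 0.95 1.01 [-0.8  -2.02]
-21 [ 541.64 -131.61] 0.58 0.66 [-0.81 -1.76]
-19 [ 541.63 -131.39] 0.37 0.47 [-0.82 -1.53]
0.0
```

Request:
{"op": "move_arm", "data": {"steps": [[[0,0.0004,-0.03],[0,0,0],1],[[0,0.0004,-0.06],[0,0,0],1],[[0,0.0004,-0.09],[0,0,0],1],[[0,0.0004,-0.11],[0,0,0],1],[[0,0.0004,-0.1143],[0,0,0],1],[[0.01,0.0004,-0.1143],[0,0,0],1],[[0.02,0.0004,-0.1143],[0,0,0],1],[[0.025,0.0004,-0.1143],[0,0,0],1],[[0.025,0.0004,-0.1143],[0,0,0],1]]}}

```text
clock: 6.47
eef_pos: [541.8, -16.3, 136.1]
tcp_rot: [[-0.003, 1.0, -0.001], [0.0, -0.001, -1.0], [-1.0, -0.003, -0.0]]
ft_force: [-0.0, -0.2, -5.2]
opening: 43.8
```

```bash
python3 - <<'E'
from h import *
p=wsnap('w8');print(p['P'].round(2))
img=p['pixels'].copy();c=p['P'][:2]+[-.8,-1.6]
cv2.imwrite('pics/w8c.png',cv2.resize(img[140:370,150:420],None,fx=2.5,fy=2.5,interpolation=cv2.INTER_CUBIC)[:,:,::-1])
s=viewer.snapshot('side');cv2.imwrite('pics/s8.png',cv2.resize(s['pixels'][130:290,230:390],None,fx=3.7,fy=3.7,interpolation=cv2.INTER_CUBIC)[:,:,::-1])
E
```

```text
[541.82 -16.32 136.12]
```

View pics/w8c.png

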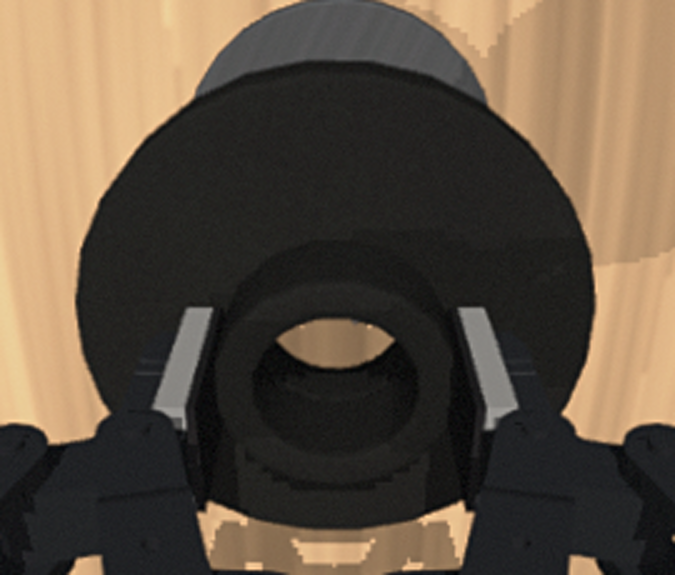

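View pics/s8.png

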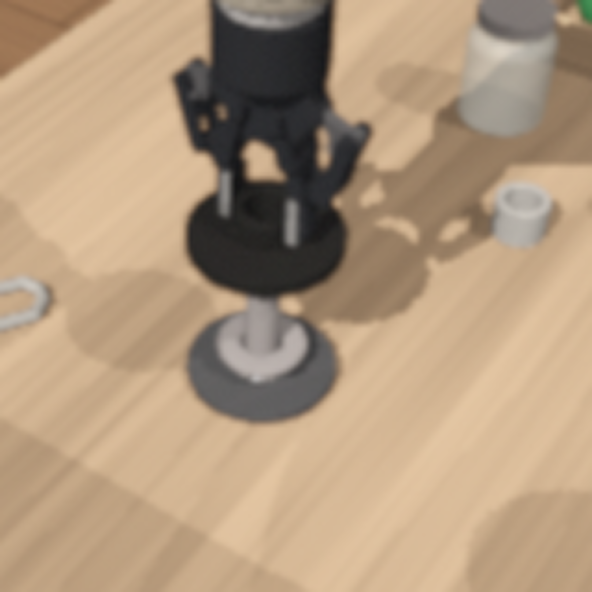

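```bash
python3 - <<'E'
from h import *
for i in range(6):
    o=ctrl.get_obs();print(o['clock'],np.round(o['eef_pos'],2),np.round(o['joints'],3),np.round(o['ft_force'],1));viewer.snapshot('side')
E
```

```text
6.5667 [542.61 -16.16 137.8 ] [-6.61900e+00  2.60470e+01  1.00572e+02 -2.00000e-03  5.34300e+01
 -6.55600e+00] [-0.   0.4 -3.9]
6.6167 [542.81 -16.04 138.21] [-6.60400e+00  2.60120e+01  1.00557e+02 -3.00000e-03  5.34350e+01
 -6.55300e+00] [-0.8  0.1 -4.8]
6.6667 [542.89 -15.91 138.47] [-6.59000e+00  2.59860e+01  1.00554e+02 -2.00000e-03  5.34360e+01
 -6.55200e+00] [-0.   0.1 -4.5]
6.7167 [542.9  -15.78 138.59] [-6.57700e+00  2.59720e+01  1.00557e+02  1.00000e-03  5.34360e+01
 -6.54900e+00] [ 0.3  0.1 -4.5]
6.7667 [542.89 -15.67 138.66] [ -6.565  25.962 100.561   0.     53.435  -6.546] [ 0.2 -0.7 -4.3]
6.8167 [542.86 -15.62 138.66] [ -6.56   25.96  100.565   0.     53.435  -6.544] [ 0.4 -0.5 -4.2]
```

Request:
{"op": "move_arm", "data": {"steps": [[[0.006,0,0],[0,0,0],1],[[0.012,0,0],[0,0,0],1],[[0.018,0,0],[0,0,0],1],[[0.022,0,0],[0,0,0],1],[[0.022,0,0],[0,0,0],1],[[0.022,0,0],[0,0,0],1]]}}

```text
clock: 7.37
eef_pos: [542.5, -15.4, 115.9]
tcp_rot: [[-0.001, 1.0, -0.0], [0.0, -0.0, -1.0], [-1.0, -0.001, -0.0]]
ft_force: [0.4, -0.6, -4.4]
opening: 44.1
```

Request:
{"op": "move_arm", "data": {"steps": [[[0.006,0,0],[0,0,0],1],[[0.012,0,0],[0,0,0],1],[[0.018,0,0],[0,0,0],1],[[0.022,0,0],[0,0,0],1],[[0.022,0,0],[0,0,0],1],[[0.022,0,0],[0,0,0],1]]}}

```text
clock: 7.87
eef_pos: [542.5, -15.4, 94.0]
tcp_rot: [[-0.001, 1.0, 0.0], [0.0, 0.0, -1.0], [-1.0, -0.001, -0.0]]
ft_force: [0.2, 0.4, -4.5]
opening: 43.6
```

Request:
{"op": "move_arm", "data": {"steps": [[[0.008,0,0],[0,0,0],1],[[0.016,0,0],[0,0,0],1],[[0.024,0,0],[0,0,0],1],[[0.03,0,0],[0,0,0],1],[[0.034,0,0],[0,0,0],1],[[0.034,0,0],[0,0,0],1],[[0.034,0,0],[0,0,0],1]]}}

```text
clock: 8.45
eef_pos: [542.6, -15.4, 60.1]
tcp_rot: [[-0.0, 1.0, 0.0], [0.0, 0.0, -1.0], [-1.0, -0.0, -0.0]]
ft_force: [0.0, 0.1, -4.3]
opening: 43.8
```

Request:
{"op": "move_arm", "data": {"steps": [[[0.003,0,0],[0,0,0],1],[[0.006,0,0],[0,0,0],1],[[0.008,0,0],[0,0,0],1],[[0.008,0,0],[0,0,0],1],[[0.008,0,0],[0,0,0],1]]}}

```text
clock: 8.87
eef_pos: [542.6, -15.4, 52.2]
tcp_rot: [[-0.0, 1.0, 0.0], [0.0, 0.0, -1.0], [-1.0, -0.0, -0.0]]
ft_force: [-0.1, 0.0, -4.4]
opening: 43.8
```

Request:
{"op": "move_arm", "data": {"steps": [[[0.001,0,0],[0,0,0],1],[[0.002,0,0],[0,0,0],1],[[0.003,0,0],[0,0,0],1],[[0.003,0,0],[0,0,0],1]]}}

```text
clock: 9.2
eef_pos: [542.6, -15.4, 49.1]
tcp_rot: [[-0.0, 1.0, -0.0], [0.0, -0.0, -1.0], [-1.0, -0.0, -0.0]]
ft_force: [-0.1, 0.3, -5.4]
opening: 43.8
```

Request:
{"op": "move_arm", "data": {"steps": [[[0.001,0,0],[0,0,0],1],[[0.002,0,0],[0,0,0],1],[[0.002,0,0],[0,0,0],1]]}}

```text
clock: 9.45
eef_pos: [542.5, -15.4, 47.1]
tcp_rot: [[-0.0, 1.0, 0.0], [0.0, 0.0, -1.0], [-1.0, -0.0, -0.0]]
ft_force: [-0.8, -0.0, -5.3]
opening: 43.9
```

Request:
{"op": "move_arm", "data": {"steps": [[[0.001,0,0],[0,0,0],1],[[0.0015,0,0],[0,0,0],1],[[0.0015,0,0],[0,0,0],1]]}}

```text
clock: 9.7
eef_pos: [542.6, -15.4, 45.7]
tcp_rot: [[-0.0, 1.0, 0.0], [0.0, 0.0, -1.0], [-1.0, -0.0, -0.0]]
ft_force: [-0.2, 0.3, -5.5]
opening: 43.5
```

Request:
{"op": "move_arm", "data": {"steps": [[[0.001,0,0],[0,0,0],1],[[0.001,0,0],[0,0,0],1],[[0.001,0,0],[0,0,0],1]]}}

```text
clock: 9.95
eef_pos: [542.8, -15.4, 45.2]
tcp_rot: [[0.0, 1.0, -0.0], [-0.0, -0.0, -1.0], [-1.0, 0.0, 0.0]]
ft_force: [-1.8, 0.7, 5.0]
opening: 43.9
```

Request:
{"op": "move_arm", "data": {"steps": [[[0,0,0],[0,0,0],0],[[0,0,0],[0,0,0],-0.3],[[0,0,0],[0,0,0],-0.6],[[0,0,0],[0,0,0],-1],[[0,0,0],[0,0,0],-1],[[-0.03,0,0],[0,0,0],-1],[[-0.06,0,0],[0,0,0],-1],[[-0.1,0,0],[0,0,0],-1],[[-0.13,0,0],[0,0,0],-1],[[-0.13,0,0],[0,0,0],-1]]}}

```text
clock: 10.78
eef_pos: [545.4, -15.7, 180.8]
tcp_rot: [[0.009, 1.0, 0.0], [-0.001, 0.0, -1.0], [-1.0, 0.009, 0.001]]
ft_force: [1.1, 0.1, 0.6]
opening: 85.3
```

```bash
python3 - <<'E'
from h import *
p=wsnap('w9');print(p['P'].round(2))
E
```

```text
[545.39 -15.68 180.75]
```

View pics/w9.png

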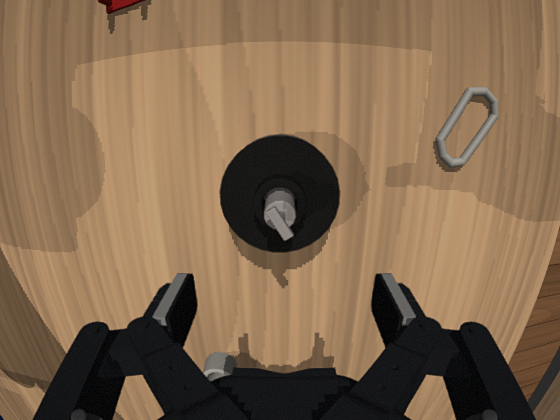

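Request:
{"op": "move_arm", "data": {"steps": [[[0.0,-0.011,0.03],[0,0,0],-1],[[0.005,-0.024,0.07],[0,0,0],-1],[[0.01,-0.04,0.11],[0,0,0],-1],[[0.015,-0.052,0.15],[0,0,0],-1],[[0.02,-0.066,0.19],[0,0,0],-1],[[0.02,-0.08,0.225],[0,0,0],-1],[[0.02,-0.083,0.235],[0,0,0],-1],[[0.02,-0.083,0.235],[0,0,0],-1],[[0.02,-0.083,0.235],[0,0,0],-1],[[0.02,-0.083,0.235],[0,0,0],-1]]}}

```text
clock: 11.67
eef_pos: [459.8, -249.3, 154.2]
tcp_rot: [[-0.001, 1.0, 0.001], [0.001, 0.001, -1.0], [-1.0, -0.001, -0.001]]
ft_force: [0.6, 0.8, -0.0]
opening: 85.5
```

```bash
cat >> h.py <<'E'
def annulus_fit(p,c0,z0=0,z1=34,r=22,g=None):
    a=p['pixels'].astype(int);sat=a.max(2)-a.min(2)
    g=(sat<35)&(a.sum(2)>200)
    m=comp(g,wproj(p,[[*c0,z1]])[0])
    return fitcyl(p,m,c0,lambda c:[(c,r,z0,z1)])
E
python3 - <<'E'
from h import *
p=wsnap('w10');print(p['P'].round(2))
c,ra,iou,m=annulus_fit(p,(459.6,-265.1));print(c.round(1),ra,iou)
img=p['pixels'].copy()
draw(img,p,circ(c,22,0));draw(img,p,circ(c,22,34),(255,0,0));draw(img,p,circ(c,15,34),(255,255,0))
cv2.imwrite('pics/w10d.png',img[:,:,::-1])
E
```

```text
[ 459.77 -249.3   154.19]
[ 459.2 -265.1] 0.9272727272727272 0.9272727272727272
```

View pics/w10d.png

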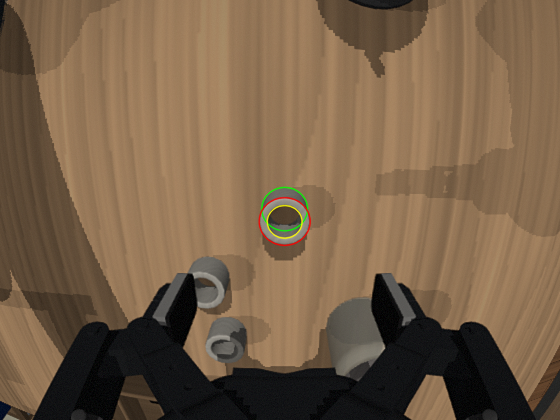

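```bash
python3 - <<'E'
import cv2
i=cv2.imread('pics/w10.png');cv2.imwrite('pics/w10c.png',cv2.resize(i[170:380,170:400],None,fx=2.8,fy=2.8,interpolation=cv2.INTER_CUBIC))
E
```

```text
(no output)
```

View pics/w10c.png

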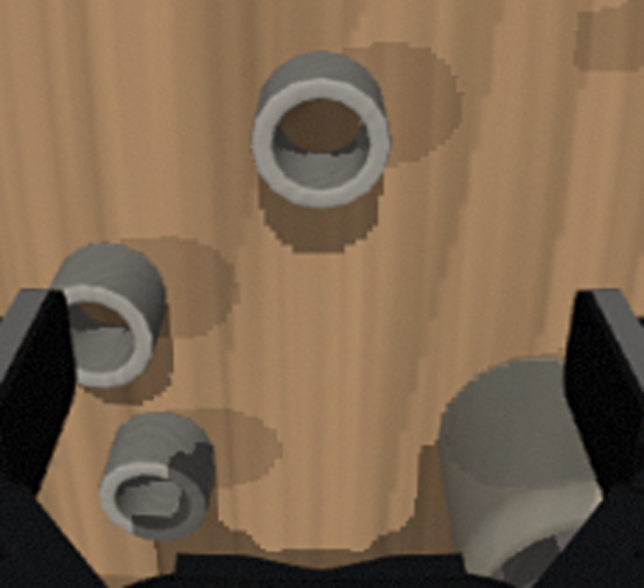

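Request:
{"op": "move_arm", "data": {"steps": [[[0.03,0,0.008],[0,0,0],-1],[[0.06,0,0.015],[0,0,0],-1],[[0.095,0,0.015],[0,0,0],-1],[[0.125,0,0.015],[0,0,0],-1],[[0.14,0,0.015],[0,0,0],-1],[[0.145,0,0.015],[0,0,0],-1],[[0.145,0,0.015],[0,0,0],-1],[[0.145,0,0.015],[0,0,0],-1]]}}

```text
clock: 12.38
eef_pos: [460.4, -265.1, 10.6]
tcp_rot: [[0.001, 1.0, 0.001], [-0.0, 0.001, -1.0], [-1.0, 0.001, 0.0]]
ft_force: [-0.3, 0.2, 0.5]
opening: 85.2
```

Request:
{"op": "move_arm", "data": {"steps": [[[0,0,0],[0,0,0],0],[[0,0,0],[0,0,0],0.2],[[0,0,0],[0,0,0],0.5],[[0,0,0],[0,0,0],1],[[0,0,0],[0,0,0],1]]}}

```text
clock: 12.8
eef_pos: [460.1, -265.7, 11.0]
tcp_rot: [[0.001, 1.0, -0.0], [-0.001, -0.0, -1.0], [-1.0, 0.001, 0.001]]
ft_force: [-2.2, 2.5, 11.7]
opening: 42.4
```

Request:
{"op": "move_arm", "data": {"steps": [[[-0.02,0,0],[0,0,0],1],[[-0.055,0.01,-0.015],[0,0,0],1],[[-0.09,0.03,-0.045],[0,0,0],1],[[-0.12,0.05,-0.08],[0,0,0],1],[[-0.14,0.07,-0.11],[0,0,0],1],[[-0.15,0.083,-0.13],[0,0,0],1],[[-0.15,0.083,-0.14],[0,0,0],1],[[-0.15,0.083,-0.14],[0,0,0],1],[[-0.15,0.083,-0.14],[0,0,0],1],[[-0.15,0.083,-0.14],[0,0,0],1],[[-0.15,0.083,-0.14],[0,0,0],1],[[-0.15,0.083,-0.14],[0,0,0],1]]}}

```text
clock: 13.8
eef_pos: [542.1, -126.3, 159.3]
tcp_rot: [[-0.001, 1.0, -0.001], [0.0, -0.001, -1.0], [-1.0, -0.001, -0.0]]
ft_force: [-0.1, -0.1, -1.2]
opening: 41.9
```

```bash
python3 - <<'E'
from h import *
import pickle
p=wsnap('w11');print(p['P'].round(2));pickle.dump(p,open('w11.pkl','wb'))
s=viewer.snapshot('side');cv2.imwrite('pics/s11.png',cv2.resize(s['pixels'][130:290,230:390],None,fx=3.7,fy=3.7,interpolation=cv2.INTER_CUBIC)[:,:,::-1])
E
```

```text
[ 542.11 -126.32  159.29]
```

View pics/w11.png

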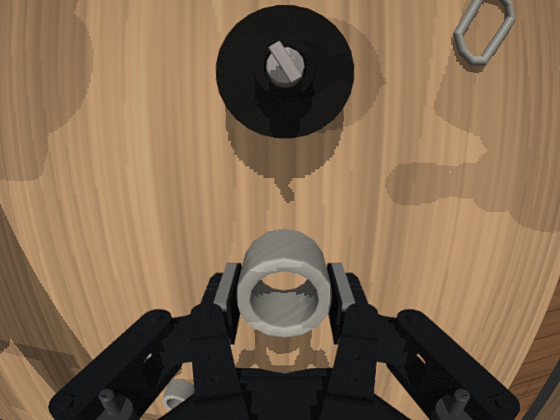

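```bash
cat > fs.py <<'E'
from h import *
import pickle,sys
p=pickle.load(open(sys.argv[1],'rb'));dzs=[float(x) for x in sys.argv[2:]]
a=p['pixels'].astype(int);sat=a.max(2)-a.min(2)
g=(sat<40)&(a.sum(2)>200);g[:200]=0;g[:,:237]=0;g[:,333:]=0
m=comp(g,(285,280))
pts=[]
for c in range(246,324,2):
    ys=np.where(m[:,c])[0];pts.append((c,ys[0]-.5));pts.append((c,ys[-1]+.5))
pts=np.array(pts)
for dz in dzs:
    zb=p['P'][2]-dz
    c,e=fitedge(p,pts,p['P'][:2],lambda c:[(c,22,zb,zb+34)]);print(dz,(c-p['P'][:2]).round(2),np.abs(e).mean().round(2))
E
python3 fs.py w11.pkl 9 11 13 15 17; python3 - <<'E'
from h import *
import pickle
p=pickle.load(open('w11.pkl','rb'));a=p['pixels'].astype(int)
mm=(a.sum(2)<110);pts=[]
for c in range(225,345,3):
    ys=np.where(mm[:100,c])[0]
    if len(ys):pts.append((c,ys[0]-.5))
for r in range(20,130,3):
    xs=np.where(mm[r,180:400])[0]
    if len(xs):pts+=[(180+xs[0]-.5,r),(180+xs[-1]+.5,r)]
pts=np.array(pts)
for zb in (26,28,30,32):
    c,e=fitedge(p,pts,[542,-17],lambda c:[(c,55,zb,zb+14)]);print('plate',zb,c.round(2),np.abs(e).mean().round(2),np.abs(e).max().round(2))
big=cv2.resize(p['pixels'][25:105,245:325],None,fx=7.4,fy=7.4,interpolation=cv2.INTER_CUBIC)
cv2.imwrite('pics/w11c.png',big[:,:,::-1])
E
```

```text
9.0 [-1.01  1.61] 2.49
11.0 [-0.85  0.64] 1.71
13.0 [-0.85 -0.49] 0.93
15.0 [-0.85 -1.69] 0.36
17.0 [-0.85 -2.9 ] 0.6
plate 26 [541.88 -15.84] 0.54 1.42
plate 28 [541.87 -16.48] 0.9 2.25
plate 30 [541.85 -17.18] 1.25 3.18
plate 32 [541.84 -17.89] 1.61 4.23
```

View pics/w11c.png

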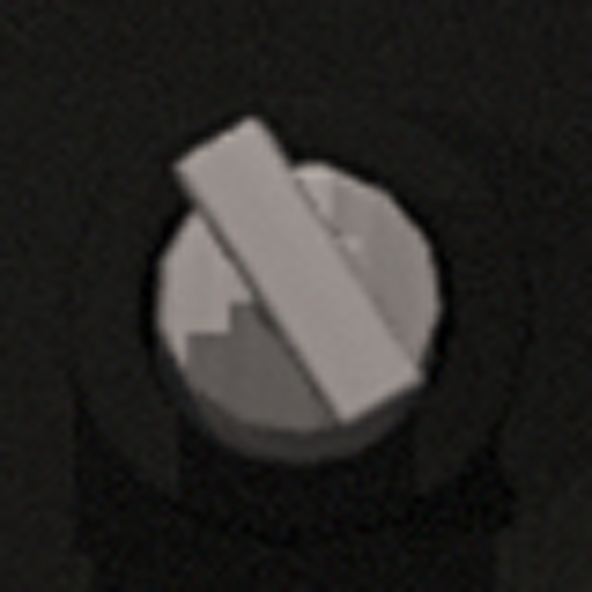

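```bash
python3 - <<'E'
from h import *
import pickle
p=pickle.load(open('w11.pkl','rb'))
f=lambda u,v:((u+.5)/7.4-.5+245,(v+.5)/7.4-.5+25)
for z in (106,102):
    A=watz(p,f(216,140),z);B=watz(p,f(383.5,400),z);d=A-B
    print(z,((A+B)/2).round(2),np.hypot(*d[:2]).round(2),np.degrees(np.arctan2(d[1],d[0])).round(2))
    C=watz(p,f(300,300),z-19);print('posttop guess',C.round(2))
E
```

```text
106 [542.07 -16.73 106.  ] 25.23 121.61
posttop guess [542.13 -17.07  87.  ]
102 [542.08 -16.2  102.  ] 25.74 121.61
posttop guess [542.15 -16.59  83.  ]
```

Request:
{"op": "move_arm", "data": {"steps": [[[0,0.0003,-0.03],[0,0,0],1],[[0,0.0003,-0.06],[0,0,0],1],[[0,0.0003,-0.09],[0,0,0],1],[[0,0.0003,-0.108],[0,0,0],1],[[0,0.0003,-0.1117],[0,0,0],1],[[0,0.0003,-0.1117],[0,0,0],1],[[0.015,0.0003,-0.1117],[0,0,0],1],[[0.025,0.0003,-0.1117],[0,0,0],1],[[0.025,0.0003,-0.1117],[0,0,0],1],[[0.025,0.0003,-0.1117],[0,0,0],1],[[0.025,0.0003,-0.1117],[0,0,0],1]]}}

```text
clock: 14.82
eef_pos: [543.1, -14.3, 135.1]
tcp_rot: [[0.0, 1.0, -0.001], [-0.0, -0.001, -1.0], [-1.0, 0.0, 0.0]]
ft_force: [-0.2, -0.4, -0.7]
opening: 42.1
```

```bash
python3 - <<'E'
from h import *
p=wsnap('w12');print(p['P'].round(2));viewer.snapshot('side');viewer.snapshot('side')
print(ctrl.get_obs()['eef_pos'])
cv2.imwrite('pics/w12c.png',cv2.resize(p['pixels'][140:370,150:420],None,fx=2.5,fy=2.5,interpolation=cv2.INTER_CUBIC)[:,:,::-1])
E
```

```text
[543.13 -14.33 135.08]
[543.26344287 -13.9467137  135.30496857]
```

View pics/w12c.png

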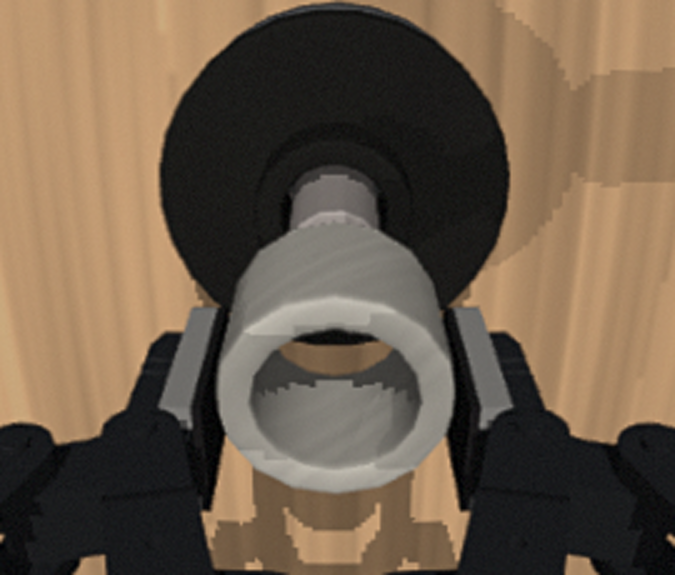

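Request:
{"op": "move_arm", "data": {"steps": [[[0.006,-0.0004,0.0004],[0,0,0],1],[[0.012,-0.0004,0.0004],[0,0,0],1],[[0.018,-0.0004,0.0004],[0,0,0],1],[[0.022,-0.0004,0.0004],[0,0,0],1],[[0.022,-0.0004,0.0004],[0,0,0],1],[[0.022,-0.0004,0.0004],[0,0,0],1]]}}

```text
clock: 15.47
eef_pos: [542.6, -14.8, 111.9]
tcp_rot: [[-0.0, 1.0, 0.0], [-0.001, 0.0, -1.0], [-1.0, -0.0, 0.001]]
ft_force: [2.4, -5.7, -4.5]
opening: 42.1
```

Request:
{"op": "move_arm", "data": {"steps": [[[0.005,0,0],[0,0,0],1],[[0.01,0,0],[0,0,0],1],[[0.015,0,0],[0,0,0],1],[[0.02,0,0],[0,0,0],1],[[0.02,0,0],[0,0,0],1],[[0.02,0,0],[0,0,0],1]]}}

```text
clock: 15.97
eef_pos: [542.6, -14.8, 91.8]
tcp_rot: [[-0.0, 1.0, 0.0], [-0.001, 0.0, -1.0], [-1.0, -0.0, 0.001]]
ft_force: [3.7, -7.8, -6.1]
opening: 42.3
```

Request:
{"op": "move_arm", "data": {"steps": [[[0,0.0003,0.0008],[0,0,0],1],[[0,0.0006,0.0015],[0,0,0],1],[[0,0.0006,0.0015],[0,0,0],1],[[0.003,0.0006,0.0015],[0,0,0],1],[[0.003,0.0006,0.0015],[0,0,0],1]]}}

```text
clock: 16.38
eef_pos: [542.8, -15.4, 89.2]
tcp_rot: [[-0.001, 1.0, 0.0], [0.0, 0.0, -1.0], [-1.0, -0.001, -0.0]]
ft_force: [0.3, -1.2, -1.0]
opening: 41.9
```

Request:
{"op": "move_arm", "data": {"steps": [[[0.004,0,0.0005],[0,0,0],1],[[0.008,0,0.0005],[0,0,0],1],[[0.011,0,0.0005],[0,0,0],1],[[0.012,0,0.0005],[0,0,0],1],[[0.012,0,0.0005],[0,0,0],1]]}}

```text
clock: 16.8
eef_pos: [542.9, -16.1, 77.4]
tcp_rot: [[-0.001, 1.0, -0.0], [0.0, -0.0, -1.0], [-1.0, -0.001, -0.0]]
ft_force: [0.3, 0.0, -1.6]
opening: 41.9
```

Request:
{"op": "move_arm", "data": {"steps": [[[0.001,0,0],[0,0,0],1],[[0.0015,0,0],[0,0,0],1],[[0.0015,0,0],[0,0,0],1]]}}

```text
clock: 17.05
eef_pos: [543.2, -16.1, 76.3]
tcp_rot: [[0.0, 1.0, -0.0], [0.0, -0.0, -1.0], [-1.0, 0.0, -0.0]]
ft_force: [0.6, 0.7, -1.8]
opening: 41.7
```

Request:
{"op": "move_arm", "data": {"steps": [[[0.001,0,0],[0,0,0],1],[[0.001,0,0],[0,0,0],1],[[0.001,0,0],[0,0,0],1]]}}

```text
clock: 17.3
eef_pos: [543.1, -16.1, 75.3]
tcp_rot: [[-0.0, 1.0, -0.0], [0.0, -0.0, -1.0], [-1.0, -0.0, -0.0]]
ft_force: [-0.4, 0.8, -2.3]
opening: 42.4
```

```bash
python3 -c "
from h import *
o=ctrl.get_obs();print(o['eef_pos'],o['ft_force'],o['clock'])"
```

```text
[543.1442131  -16.11704321  75.28763345] [-0.39178883  0.7983038  -2.29737517] 17.3
```

Expected seat at TCP z ≈ 75.2. One more small step.

Request:
{"op": "move_arm", "data": {"steps": [[[0.001,0,0],[0,0,0],1],[[0.001,0,0],[0,0,0],1],[[0.001,0,0],[0,0,0],1]]}}

```text
clock: 17.55
eef_pos: [543.3, -16.1, 74.6]
tcp_rot: [[0.0, 1.0, 0.0], [-0.0, 0.0, -1.0], [-1.0, 0.0, 0.0]]
ft_force: [-1.7, 0.0, 4.6]
opening: 42.0
```

Request:
{"op": "move_arm", "data": {"steps": [[[0,0,0],[0,0,0],0],[[0,0,0],[0,0,0],-0.3],[[0,0,0],[0,0,0],-0.6],[[0,0,0],[0,0,0],-1],[[0,0,0],[0,0,0],-1],[[-0.03,0,0],[0,0,0],-1],[[-0.06,0,0],[0,0,0],-1],[[-0.1,0,0],[0,0,0],-1],[[-0.11,0,0],[0,0,0],-1],[[-0.11,0,0],[0,0,0],-1],[[-0.11,0,0],[0,0,0],-1]]}}

```text
clock: 18.47
eef_pos: [543.1, -16.1, 184.2]
tcp_rot: [[0.001, 1.0, 0.0], [-0.0, 0.0, -1.0], [-1.0, 0.001, 0.0]]
ft_force: [-0.7, 0.6, -0.3]
opening: 85.6
```

```bash
python3 - <<'E'
from h import *
import pickle
p=wsnap('w13');print(p['P'].round(2));pickle.dump(p,open('w13.pkl','wb'))
t=viewer.snapshot('top')
cv2.imwrite('pics/w13c.png',cv2.resize(p['pixels'][100:330,150:420],None,fx=2.5,fy=2.5,interpolation=cv2.INTER_CUBIC)[:,:,::-1])
E
```

```text
[543.11 -16.11 184.16]
```

View pics/w13c.png

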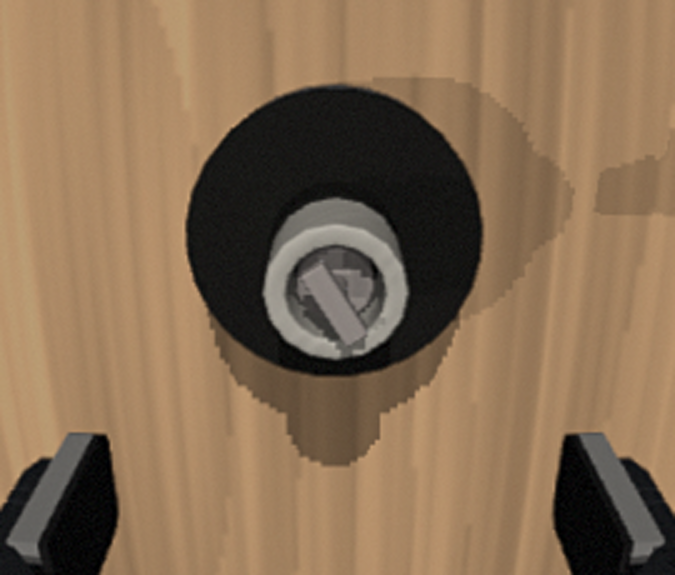

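Request:
{"op": "move_arm", "data": {"steps": [[[-0.002,-0.007,-0.03],[0,0,0],-1],[[-0.004,-0.016,-0.07],[0,0,0],-1],[[-0.006,-0.026,-0.11],[0,0,0],-1],[[-0.008,-0.035,-0.15],[0,0,0],-1],[[-0.01,-0.044,-0.19],[0,0,0],-1],[[-0.011,-0.054,-0.23],[0,0,0],-1],[[-0.011,-0.06,-0.26],[0,0,0],-1],[[-0.011,-0.063,-0.271],[0,0,0],-1],[[-0.011,-0.063,-0.271],[0,0,0],-1],[[-0.011,-0.063,-0.271],[0,0,0],-1],[[-0.011,-0.063,-0.271],[0,0,0],-1]]}}

```text
clock: 19.48
eef_pos: [480.2, 253.7, 194.6]
tcp_rot: [[-0.001, 1.0, -0.001], [-0.001, -0.001, -1.0], [-1.0, -0.001, 0.001]]
ft_force: [-0.5, -0.5, 0.2]
opening: 85.5
```

```bash
python3 - <<'E'
from h import *
import pickle
p=pickle.load(open('w13.pkl','rb'))
f=lambda u,v:((u+.5)/2.5-.5+150,(v+.5)/2.5-.5+100)
A=watz(p,f(312.5,270.5),102);B=watz(p,f(355.5,340),102);d=A-B
print(((A+B)/2-p['P']).round(2),np.hypot(*d[:2]).round(2),np.degrees(np.arctan2(d[1],d[0])).round(2))
p=wsnap('w14');print(p['P'].round(2));pickle.dump(p,open('w14.pkl','wb'))
E
```

```text
[ -1.07  -1.71 -82.16] 25.37 120.03
[480.25 253.72 194.58]
```

View pics/w14.png

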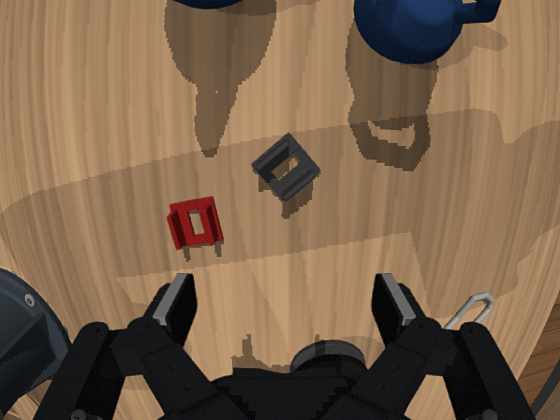

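```bash
python3 - <<'E'
from h import *
import pickle
p=pickle.load(open('w14.pkl','rb'))
b=cv2.resize(p['pixels'][125:225,240:335],None,fx=6,fy=6,interpolation=cv2.INTER_CUBIC).astype(float)
b=np.clip((b/255)**.6*255,0,255).astype(np.uint8)
cv2.imwrite('pics/w14c.png',b[:,:,::-1]);print(watz(p,(286,167),4))
E
```

```text
[481.46424067 271.54242363   4.        ]
```

View pics/w14c.png

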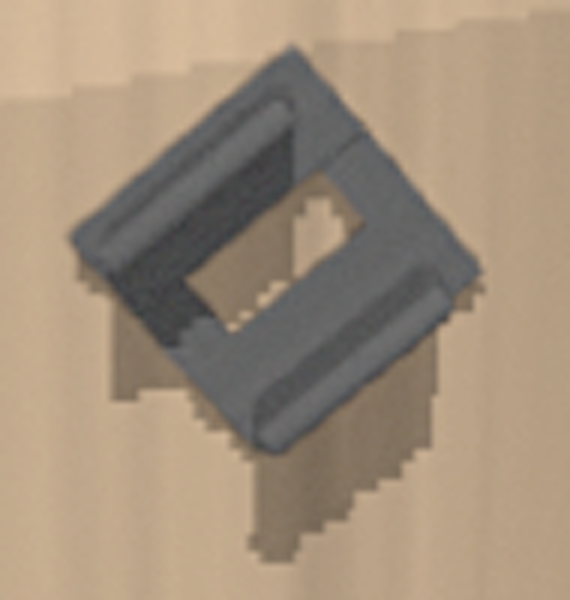

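```bash
cat > capfit.py <<'E'
from h import *
def capfit(p,local,uv,x0,zb):
    def f(q):
        c,s=np.cos(q[2]),np.sin(q[2]);L=np.array(local,float)
        W=np.stack([q[0]+c*L[:,0]-s*L[:,1],q[1]+s*L[:,0]+c*L[:,1],L[:,2]+zb],1)
        return (wproj(p,W)-uv).ravel()
    r=least_squares(f,x0,x_scale=[1,1,.01]);return r.x,r.fun.reshape(-1,2)
E
python3 - <<'E'
from capfit import *
import pickle
p=pickle.load(open('w14.pkl','rb'))
L=[(26,26,6),(26,-26,6),(-26,26,6),(-20,-23,30),(20,-23,30),(15.5,6.5,6),(15.5,-6.5,6),(-15.5,-6.5,6),(-15.5,6.5,6)]
C=np.array([(293,45),(480,270),(73,240),(278,452),(452,310),(325,172),(365,222),(225,330),(188,280)],float)
uv=(C+.5)/6-.5+[240,125]
for zb in (0,-4):
    q,e=capfit(p,L,uv,[481,271,.65],zb);print(zb,q[:2].round(2),np.degrees(q[2]).round(2),e.round(1).tolist())
print(p['P'])
E
```

```text
0 [480.85 272.45] 40.24 [[0.0, -0.9], [1.1, -0.0], [-1.8, -0.8], [-0.9, 1.7], [1.7, -0.1], [-0.9, -1.0], [0.6, 0.2], [1.0, 1.0], [-1.0, 0.1]]
-4 [480.91 271.65] 40.23 [[0.1, -0.4], [0.7, -0.0], [-1.3, -0.8], [-0.8, 1.2], [1.4, -0.2], [-0.9, -0.8], [0.4, 0.3], [1.1, 0.8], [-0.7, 0.0]]
[480.24945788 253.72095524 194.57988007]
```

Request:
{"op": "move_arm", "data": {"steps": [[[0.02,0.0015,-0.018],[0.2,0,0],-1],[[0.04,0.0015,-0.018],[0.4,0,0],-1],[[0.06,0.0015,-0.018],[0.6,0,0],-1],[[0.08,0.0015,-0.018],[0.869,0,0],-1],[[0.1,0.0015,-0.018],[0.869,0,0],-1],[[0.1,0.0015,-0.018],[0.869,0,0],-1],[[0.1,0.0015,-0.018],[0.869,0,0],-1],[[0.1,0.0015,-0.018],[0.869,0,0],-1],[[0.1,0.0015,-0.018],[0.869,0,0],-1],[[0.1,0.0015,-0.018],[0.869,0,0],-1],[[0.1,0.0015,-0.018],[0.869,0,0],-1]]}}

```text
clock: 20.45
eef_pos: [481.9, 272.6, 95.5]
tcp_rot: [[0.0, 0.647, -0.762], [0.0, -0.762, -0.647], [-1.0, 0.0, -0.0]]
ft_force: [-0.1, 0.1, -0.4]
opening: 85.4
```

```bash
python3 - <<'E'
from h import *
import pickle
p=wsnap('w15');print(p['P'].round(2),p['R'].round(4).tolist());pickle.dump(p,open('w15.pkl','wb'))
E
```

```text
[481.9  272.56  95.53] [[0.0004, 0.6473, -0.7622], [0.0002, -0.7622, -0.6473], [-1.0, 0.0001, -0.0004]]
```

View pics/w15.png

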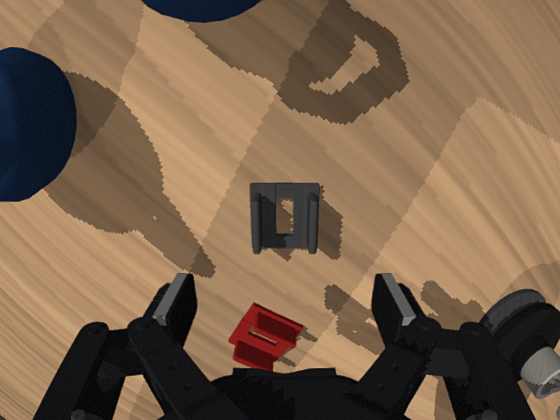

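Request:
{"op": "move_arm", "data": {"steps": [[[0.03,0,0],[0,0,0],-1],[[0.06,0,0],[0,0,0],-1],[[0.075,0,0],[0,0,0],-1],[[0.083,0,0],[0,0,0],-1],[[0.0865,0,0],[0,0,0],-1],[[0.0865,0,0],[0,0,0],-1],[[0.0865,0,0],[0,0,0],-1]]}}

```text
clock: 21.08
eef_pos: [482.2, 273.2, 9.7]
tcp_rot: [[0.001, 0.646, -0.763], [0.001, -0.763, -0.646], [-1.0, 0.0, -0.001]]
ft_force: [1.0, 0.6, -0.3]
opening: 85.5
```

Request:
{"op": "move_arm", "data": {"steps": [[[0,0,0],[0,0,0],0],[[0,0,0],[0,0,0],0.1],[[0,0,0],[0,0,0],0.2],[[0,0,0],[0,0,0],0.5],[[0,0,0],[0,0,0],1],[[0,0,0],[0,0,0],1]]}}

```text
clock: 21.58
eef_pos: [482.0, 273.1, 9.6]
tcp_rot: [[0.001, 0.646, -0.764], [0.001, -0.764, -0.646], [-1.0, 0.0, -0.001]]
ft_force: [-0.9, 0.0, 6.8]
opening: 45.0
```

Request:
{"op": "move_arm", "data": {"steps": [[[-0.02,0,0],[0,0,0],1],[[-0.06,0,0],[0,0,0],1],[[-0.1,0.02,0.009],[-0.1,0,0],1],[[-0.13,0.05,0.022],[-0.2,0,0],1],[[-0.15,0.085,0.037],[-0.3,0,0],1],[[-0.15,0.12,0.052],[-0.42,0,0],1],[[-0.15,0.155,0.067],[-0.54,0,0],1],[[-0.15,0.19,0.082],[-0.66,0,0],1],[[-0.15,0.225,0.097],[-0.78,0,0],1],[[-0.15,0.26,0.112],[-0.9,0,0],1],[[-0.15,0.295,0.127],[-1.02,0,0],1],[[-0.15,0.33,0.142],[-1.14,0,0],1],[[-0.15,0.355,0.153],[-1.26,0,0],1],[[-0.15,0.368,0.158],[-1.36,0,0],1],[[-0.15,0.368,0.158],[-1.404,0,0],1],[[-0.15,0.368,0.158],[-1.404,0,0],1],[[-0.15,0.368,0.158],[-1.404,0,0],1],[[-0.15,0.368,0.158],[-1.404,0,0],1],[[-0.15,0.368,0.158],[-1.404,0,0],1]]}}

```text
clock: 23.17
eef_pos: [598.5, -109.6, 158.9]
tcp_rot: [[-0.0, 0.861, 0.509], [-0.0, 0.509, -0.861], [-1.0, -0.0, 0.0]]
ft_force: [0.0, 0.6, -0.7]
opening: 44.8
```

```bash
python3 - <<'E'
from h import *
import pickle
p=wsnap('w16');print(p['P'].round(2),p['R'].round(4).tolist(),np.round(ctrl.get_obs()['joints'],1));pickle.dump(p,open('w16.pkl','wb'))
E
```

```text
[ 598.49 -109.56  158.89] [[-0.0, 0.8605, 0.5094], [-0.0, 0.5094, -0.8605], [-1.0, -0.0, 0.0]] [-14.8  30.6  89.4   0.   60.  -45.4]
```

View pics/w16.png

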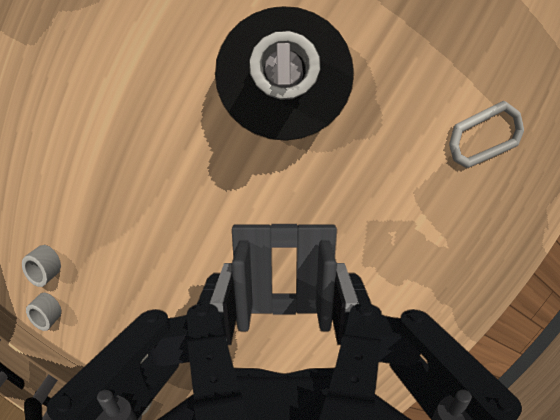

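```bash
python3 - <<'E'
from h import *
import pickle
p=pickle.load(open('w16.pkl','rb'))
b=p['pixels'][25:105,240:330];c=p['pixels'][215:335,225:345]
B=cv2.resize(b,None,fx=6,fy=6,interpolation=cv2.INTER_CUBIC)
C=cv2.resize(c,None,fx=4.5,fy=4.5,interpolation=cv2.INTER_CUBIC).astype(float);C=np.clip((C/255)**.6*255,0,255).astype(np.uint8)
cv2.imwrite('pics/w16b.png',B[:,:,::-1]);cv2.imwrite('pics/w16c.png',C[:,:,::-1])
E
```

```text
(no output)
```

View pics/w16b.png

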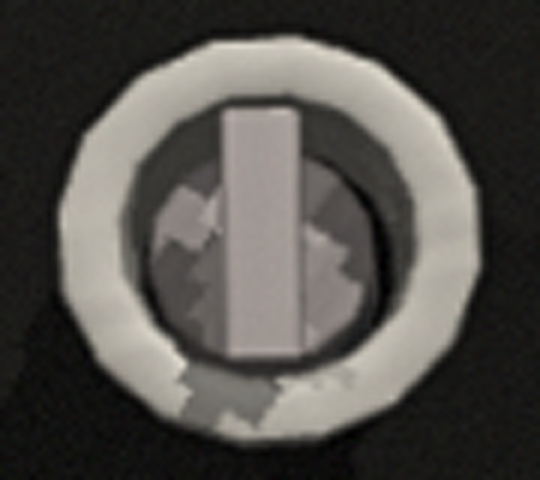

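View pics/w16c.png

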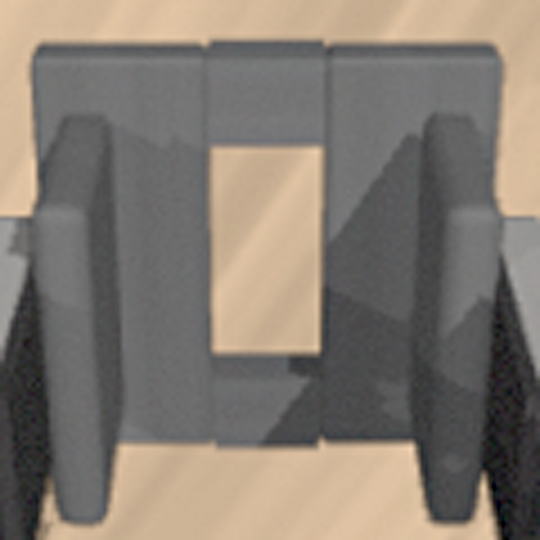

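```bash
python3 - <<'E'
from capfit import *
import pickle
p=pickle.load(open('w16.pkl','rb'))
f=lambda u,v:((u+.5)/6-.5+240,(v+.5)/6-.5+25)
for z in (106,102,100):
    A=watz(p,f(260.5,107),z);B=watz(p,f(266.5,356),z);d=A-B;M=(A+B)/2
    print('bar',z,M[:2].round(2),np.hypot(*d[:2]).round(2),np.degrees(np.arctan2(d[1],d[0])).round(2),'rel tool',((M-p['P'])@p['R']).round(2))
L=[(15.5,6.5,6),(15.5,-6.5,6),(-15.5,6.5,0),(-15.5,-6.5,0),(-15.5,6.5,6),(-15.5,-6.5,6),(20,23,30),(20,-23,30),(-20,23,30),(-20,-23,30)]
C=np.array([(211,147),(323,147),(211,354),(321,354),(212,378),(320,378),(38,210),(500,210),(55,520),(480,520)],float)
uv=(C+.5)/4.5-.5+[225,215]
for dz in (9.6,11.6,13.6,15.6):
    q,e=capfit(p,L,uv,[*p['P'][:2],2.1],p['P'][2]-dz);t=np.array([q[0],q[1],0])-p['P'];t=p['R'].T@t
    print(dz,np.degrees(q[2]).round(2),'rel tool',t[1:].round(2),np.abs(e).mean().round(2))
    if dz==13.6: print(e.round(1).tolist())
E
```

```text
bar 106 [542.21 -16.54] 25.29 121.97 rel tool [  52.89   -1.05 -108.72]
bar 102 [541.95 -16.11] 25.81 121.97 rel tool [  56.89   -1.05 -109.22]
bar 100 [541.82 -15.9 ] 26.07 121.97 rel tool [  58.89   -1.06 -109.46]
9.6 120.51 rel tool [-0.69 -0.3 ] 0.93
11.6 120.51 rel tool [-0.69  0.9 ] 0.73
13.6 120.51 rel tool [-0.69  2.1 ] 0.68
[[-0.2, 0.2], [0.5, 0.3], [0.9, -1.2], [-0.5, -1.1], [0.4, -0.6], [0.0, -0.6], [-1.3, -0.0], [0.8, 0.2], [0.9, 1.1], [-1.2, 1.3]]
15.6 120.51 rel tool [-0.69  3.31] 0.71
```

Request:
{"op": "move_arm", "data": {"steps": [[[0,-0.0004,-0.03],[-0.02,0,0],1],[[0,-0.0004,-0.06],[-0.02,0,0],1],[[0,-0.0004,-0.09],[-0.02,0,0],1],[[0,-0.0004,-0.105],[-0.02,0,0],1],[[0,-0.0004,-0.11],[-0.02,0,0],1],[[0.01,-0.0004,-0.11],[-0.02,0,0],1],[[0.02,-0.0004,-0.11],[-0.02,0,0],1],[[0.03,-0.0004,-0.11],[-0.02,0,0],1],[[0.036,-0.0004,-0.11],[-0.02,0,0],1],[[0.036,-0.0004,-0.11],[-0.02,0,0],1],[[0.036,-0.0004,-0.11],[-0.02,0,0],1],[[0.036,-0.0004,-0.11],[-0.02,0,0],1]]}}

```text
clock: 24.22
eef_pos: [542.4, -16.0, 122.9]
tcp_rot: [[0.0, 0.85, 0.527], [-0.0, 0.527, -0.85], [-1.0, 0.0, 0.0]]
ft_force: [0.5, 0.3, 0.2]
opening: 45.0
```

```bash
python3 - <<'E'
from h import *
import pickle
p=wsnap('w17');print(p['P'].round(2),p['R'].round(4).tolist());pickle.dump(p,open('w17.pkl','wb'))
C=cv2.resize(p['pixels'][195:345,215:355],None,fx=4,fy=4,interpolation=cv2.INTER_CUBIC).astype(float);C=np.clip((C/255)**.6*255,0,255).astype(np.uint8)
cv2.imwrite('pics/w17c.png',C[:,:,::-1])
E
```

```text
[542.43 -16.04 122.86] [[0.0002, 0.8501, 0.5266], [-0.0, 0.5266, -0.8501], [-1.0, 0.0001, 0.0001]]
```

View pics/w17c.png

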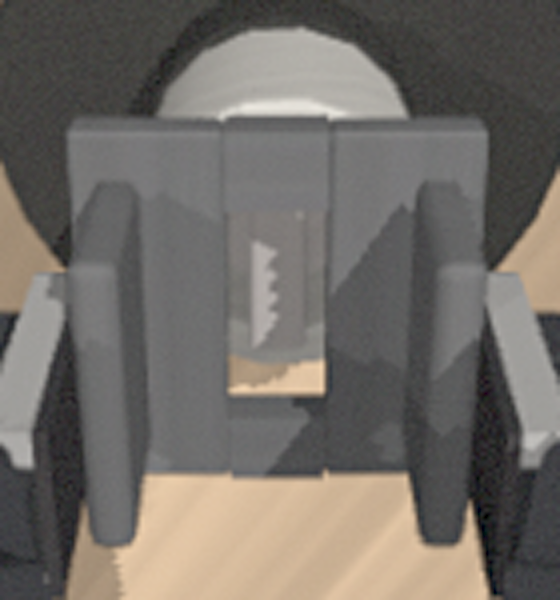

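Request:
{"op": "move_arm", "data": {"steps": [[[0.003,0,0],[0,0,0],1],[[0.006,0,0],[0,0,0],1],[[0.008,0,0],[0,0,0],1],[[0.01,0,0],[0,0,0],1],[[0.01,0,0],[0,0,0],1],[[0.01,0,0],[0,0,0],1]]}}

```text
clock: 24.77
eef_pos: [542.1, -15.7, 112.7]
tcp_rot: [[-0.0, 0.85, 0.527], [0.0, 0.527, -0.85], [-1.0, -0.0, -0.0]]
ft_force: [0.6, 0.2, -0.8]
opening: 44.7
```

Request:
{"op": "move_arm", "data": {"steps": [[[0.001,0,0],[0,0,0],1],[[0.002,0,0],[0,0,0],1],[[0.003,0,0],[0,0,0],1],[[0.004,0,0],[0,0,0],1],[[0.004,0,0],[0,0,0],1]]}}

```text
clock: 25.18
eef_pos: [542.0, -15.7, 108.6]
tcp_rot: [[-0.0, 0.85, 0.527], [0.0, 0.527, -0.85], [-1.0, -0.0, -0.0]]
ft_force: [-0.1, -0.3, -1.0]
opening: 44.8
```

Request:
{"op": "move_arm", "data": {"steps": [[[0.001,0,0],[0,0,0],1],[[0.002,0,0],[0,0,0],1],[[0.002,0,0],[0,0,0],1]]}}

```text
clock: 25.43
eef_pos: [542.3, -15.7, 106.9]
tcp_rot: [[0.0, 0.85, 0.527], [-0.0, 0.527, -0.85], [-1.0, 0.0, 0.0]]
ft_force: [-0.6, -0.1, 3.2]
opening: 44.8
```

Request:
{"op": "move_arm", "data": {"steps": [[[0.001,0,0],[0,0,0],1],[[0.002,0,0],[0,0,0],1],[[0.003,0,0],[0,0,0],1],[[0.003,0,0],[0,0,0],1]]}}

```text
clock: 25.77
eef_pos: [542.3, -15.8, 104.0]
tcp_rot: [[0.001, 0.85, 0.527], [-0.0, 0.527, -0.85], [-1.0, 0.0, 0.0]]
ft_force: [-1.2, 0.2, 6.1]
opening: 44.8
```

Request:
{"op": "move_arm", "data": {"steps": [[[0.001,0,0],[0,0,0],1],[[0.002,0,0],[0,0,0],1],[[0.0025,0,0],[0,0,0],1],[[0.0025,0,0],[0,0,0],1],[[0.0025,0,0],[0,0,0],1]]}}

```text
clock: 26.18
eef_pos: [542.4, -15.8, 101.7]
tcp_rot: [[0.001, 0.85, 0.527], [-0.0, 0.527, -0.85], [-1.0, 0.0, 0.0]]
ft_force: [-1.8, -0.3, 9.0]
opening: 44.9
```

Request:
{"op": "move_arm", "data": {"steps": [[[0.0005,0,0],[0,0,0],1],[[0.0008,0,0],[0.05,0,0],1],[[0.0008,0,0],[0.1,0,0],1],[[0.0008,0,0],[0.15,0,0],1],[[0.0008,0,0],[0.2,0,0],1],[[0.0008,0,0],[0.25,0,0],1],[[0.0008,0,0],[0.25,0,0],1]]}}

```text
clock: 26.77
eef_pos: [542.9, -15.8, 101.2]
tcp_rot: [[0.002, 0.955, 0.297], [-0.0, 0.297, -0.955], [-1.0, 0.002, 0.001]]
ft_force: [-0.4, -0.2, 9.5]
opening: 44.4
```

```bash
python3 -c "
from h import *
o=ctrl.get_obs();print(o['eef_pos'],o['ft_force'],o['wrist_torque'],o['clock'])"
```

```text
[542.91368234 -15.81357955 101.22724554] [-0.43240518 -0.17827803  9.521198  ] [ 0.03516312  0.11646255 -0.09580386] 26.7667
```

Request:
{"op": "move_arm", "data": {"steps": [[[0,0,0],[0.08,0,0],1],[[0,0,0],[0.16,0,0],1],[[0,0,0],[0.24,0,0],1],[[0,0,0],[0.32,0,0],1],[[0,0,0],[0.4,0,0],1],[[0,0.0003,0],[0.48,0,0],1],[[0,0.0003,0],[0.56,0,0],1],[[0,0.0003,0],[0.64,0,0],1],[[0,0.0003,0],[0.64,0,0],1]]}}

```text
clock: 27.52
eef_pos: [543.3, -15.7, 101.2]
tcp_rot: [[0.002, 0.943, -0.334], [-0.0, -0.334, -0.943], [-1.0, 0.002, -0.001]]
ft_force: [-0.4, 0.4, 9.2]
opening: 44.9
```

```bash
python3 -c "
from h import *
o=ctrl.get_obs();print(o['eef_pos'],o['ft_force'],o['wrist_torque'],o['clock'])"
```

```text
[543.26759833 -15.7430448  101.24779515] [-0.37247461  0.37228734  9.15415344] [ 0.02834806  0.08256224 -0.07471468] 27.5167
```

Request:
{"op": "move_arm", "data": {"steps": [[[0,0,0],[0.08,0,0],1],[[0,0,0],[0.16,0,0],1],[[0,0,0],[0.24,0,0],1],[[0,0,0],[0.32,0,0],1],[[0,0,0],[0.4,0,0],1],[[0,0,0],[0.48,0,0],1],[[0,0,0],[0.56,0,0],1],[[0,0,0],[0.64,0,0],1],[[0,0,0],[0.68,0,0],1],[[0,0,0],[0.68,0,0],1],[[0,0,0],[0.68,0,0],1]]}}

```text
clock: 28.43
eef_pos: [543.3, -15.7, 101.3]
tcp_rot: [[0.002, 0.527, -0.85], [-0.0, -0.85, -0.527], [-1.0, 0.001, -0.002]]
ft_force: [0.0, -0.0, 8.1]
opening: 44.6
```

```bash
python3 - <<'E'
from h import *
o=ctrl.get_obs();print(o['eef_pos'],o['ft_force'],o['wrist_torque'],o['clock'])
p=wsnap('w18')
C=cv2.resize(p['pixels'][195:345,215:355],None,fx=4,fy=4,interpolation=cv2.INTER_CUBIC).astype(float);C=np.clip((C/255)**.6*255,0,255).astype(np.uint8)
cv2.imwrite('pics/w18c.png',C[:,:,::-1])
E
```

```text
[543.28355113 -15.74791284 101.25684334] [ 0.04954099 -0.04265687  8.07626074] [ 0.04363218  0.03833302 -0.0763306 ] 28.4333
```

View pics/w18c.png

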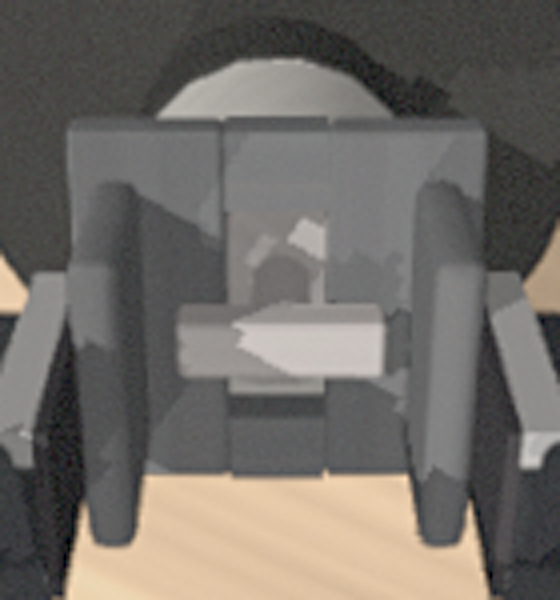

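Request:
{"op": "move_arm", "data": {"steps": [[[-0.001,0,0],[0,0,0],1],[[-0.0018,0,0],[0,0,0],1],[[-0.0018,0,0],[0,0,0],1]]}}

```text
clock: 28.73
eef_pos: [543.3, -15.7, 103.0]
tcp_rot: [[0.002, 0.527, -0.85], [-0.0, -0.85, -0.527], [-1.0, 0.001, -0.002]]
ft_force: [0.7, -0.1, 6.4]
opening: 44.7
```

Request:
{"op": "move_arm", "data": {"steps": [[[0,0,0],[0,0,0],0],[[0,0,0],[0,0,0],-0.2],[[0,0,0],[0,0,0],-0.5],[[0,0,0],[0,0,0],-1],[[0,0,0],[0,0,0],-1],[[-0.02,0,0],[0,0,0],-1],[[-0.05,0,0],[0,0,0],-1],[[-0.08,0,0],[0,0,0],-1],[[-0.08,0,0],[0,0,0],-1],[[-0.08,0,0],[0,0,0],-1]]}}

```text
clock: 29.57
eef_pos: [543.1, -15.7, 183.5]
tcp_rot: [[0.003, 0.528, -0.849], [-0.0, -0.849, -0.528], [-1.0, 0.002, -0.002]]
ft_force: [-0.2, -0.0, -0.3]
opening: 85.4
```

```bash
python3 - <<'E'
from h import *
import pickle
o=ctrl.get_obs();print(o['eef_pos'],o['ft_force'],o['opening'],o['clock'])
p=wsnap('w19');pickle.dump(p,open('w19.pkl','wb'))
C=cv2.resize(p['pixels'][100:330,150:420],None,fx=2.5,fy=2.5,interpolation=cv2.INTER_CUBIC).astype(float);C=np.clip((C/255)**.6*255,0,255).astype(np.uint8)
cv2.imwrite('pics/w19c.png',C[:,:,::-1])
s=viewer.snapshot('side');cv2.imwrite('pics/s19.png',cv2.resize(s['pixels'][130:290,230:390],None,fx=3.7,fy=3.7,interpolation=cv2.INTER_CUBIC)[:,:,::-1])
t=viewer.snapshot('top');save(t,'top19')
E
```

```text
[543.05078592 -15.69200694 183.47169935] [-0.22312852 -0.04585973 -0.26261871] 85.43877009824966 29.5667
```

View pics/w19c.png

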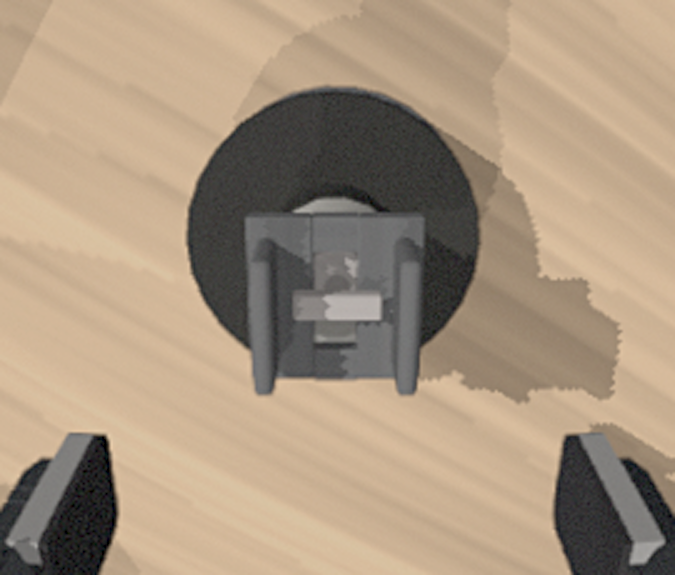

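View pics/s19.png

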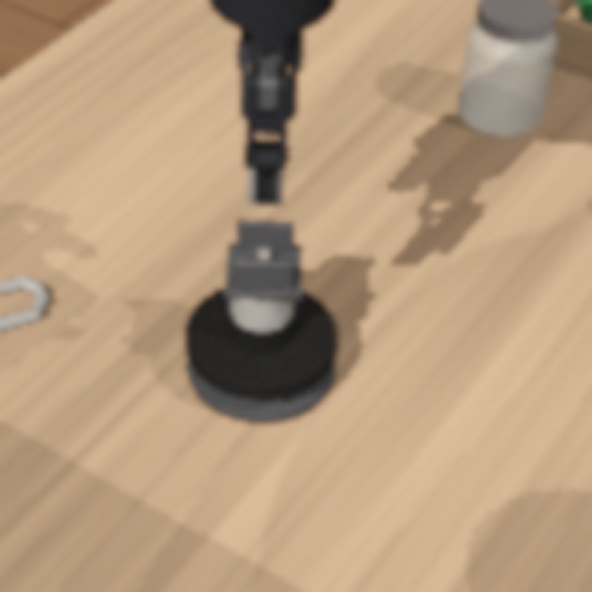

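```bash
python3 - <<'E'
from h import *
a=cv2.imread('pics/top0.png').astype(int);b=cv2.imread('pics/top19.png').astype(int)
for n,(x0,x1,y0,y1) in dict(ka=(95,150,255,305),kb=(120,165,198,240),carab=(245,285,152,188),jar=(402,440,200,240)).items():
    print(n,np.abs(a[y0:y1,x0:x1]-b[y0:y1,x0:x1]).mean().round(1))
ctrl.job_done();print(ctrl.get_obs()['clock'])
E
```

```text
ka 10.0
kb 10.4
carab 13.9
jar 19.7
the job is handed in; nothing more can be done
the job is handed in; nothing more can be done
```

View pics/top19.png

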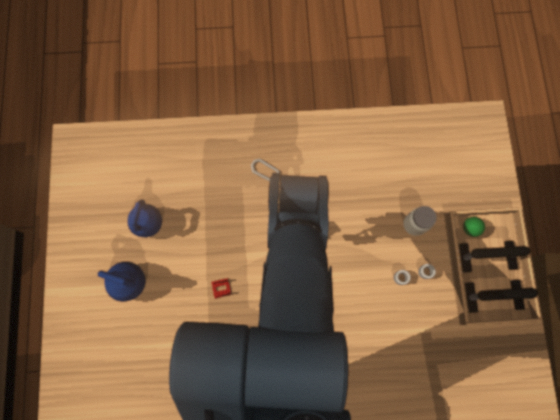

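The stand is loaded and the job is handed in at about 30 s of robot time. The plate is hub up on the saucer and the leftmost sleeve is on its hub. The dark cap is over the bar, pushed down about 6 mm and turned 90°. The push on the stand stayed near 10 N.

**Cap:** the last wrist picture shows the bar lying square across the cap's slot, above its floor, so it is locked. The side picture shows the stack standing level. The gripper was open and clear, about 80 mm above where it let go. I judged the locked height from these pictures and the feel of the push; I did not measure it directly.

**Bystanders:** in the last top picture the kettlebells, jar, carabiner and red cap are where they were. My pixel comparison with the first picture was inconclusive, because the arm and its shadows had changed, so this rests on looking at it.

**Disagreements:**
- The wrist camera put heights about 2–4 mm too low.
- The sleeve first rubbed the post sideways with about 9 N. I moved it about 1.5 mm and it went down freely.

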